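# Tighten the food processor's hold-down nut with a ring spanner between two gussets

## Robot

A 6-joint arm with a two-finger parallel gripper is mounted at the origin on the work surface. World frame = base frame: x ahead of the robot, y to its left, z up, the work surface at z = 0. Lengths are in m, angles in rad, forces in N, time in s.
With the tool pointing down it reaches from about 0.325 to 1 m from the base axis. Payload 5.1 kg.
Tool frame: the origin (TCP) lies at the very end of the fingers, on their centre line; the grasp point (between the pads) lies 19 mm behind it (grasp_offset is the distance from the TCP to the grasp point, in m); z points along the fingers, y is the line along which they close (so a half turn about z gives the same grasp; the last joint's range is limited). The gripper opens to 85 mm and grips with 20 to 120 N. Pads are 22 mm wide; open, the fingers measure 114 mm over their backs; the gripper's body (76 mm by 85 mm) begins 54 mm behind the grasp point. The pads swing forward as they close: fully open they stand 13 mm farther back than shut.
Start: joints at [1.09, 0.124, 1.65, -0, 1.367, -0.083], TCP at [0.252, 0.599, 0.231] pointing down, gripper open.
Joint ranges: [-2.61, 2.61], [-1.02, 2.33], [0.03, 2.71], [-1.35, 4.49], [0.32, 2.68], [-2.91, 2.91]. Speed limits (rad/s): [2.57, 2.57, 3.14, 3.14, 3.14, 3.14].

## Interface

Orientations are given as a rotation vector (axis times angle).
In Python, from rig import * gives the robot as it stands. The module is installed in compiled form; this text tells all that it offers. Calls block until the motion is done:
- move_pose(position, orientation): joint-space move of the TCP to a pose.
- move_straight(position, rotation=None, vel=0.15, max_force=None): straight line of the TCP; rotation=None keeps the orientation; vel is the mean speed in m/s. With max_force (N) it stops when the force on the tool has changed by that much, and returns True; else False.
- move_joints(angles): joint-space move.
- gripper_to(opening): opening from 0.0 (shut) to 1.0 (fully open); the grip force is fixed at half the most; returns when the fingers have stopped.
- dwell(seconds).
- solve_ik(position, orientation): joint angles nearest the present ones, or None.
- capture(name): name is "side" or "top"; returns (picture, depth): 384x512x3 uint8, red, green, blue; 384x512 float32, m along the optical axis (not along the pixel's ray), 0 where there is no reading.
- get_calibration(name): a dict with "fx", "fy", "cx", "cy" (pixels), "distortion" ([k1, k2, p1, p2, k3] as OpenCV has them; the pictures are not rectified), "origin" and "attitude" of the camera in the world. Camera axes: x right, y down, z forward; pixel columns grow to the right and rows downward; lengths in m; the calibration is good to about 2 mm. A picture is of the moment at which its call begins. get_calibration takes no time and is no camera call.
A pose or a line that the arm cannot do raises PlanningError and nothing moves.
- sign_off(): hands the job in; it is judged then, once.
Readings, each from a call of its own:
- get_time(): time.
- get_joint_positions(): joint angles.
- get_joint_vel(): joint speeds.
- get_effort(): joint torques, N m.
- get_eef_pos(): TCP position.
- get_eef_rot(): TCP orientation.
- get_wrist_force(): force on the tool from outside, world axes, zero at the start.
- get_wrist_torque(): the same for the moment, N m.
- get_grip_width(): opening from 0.0 (shut) to 1.0 (fully open).
- get_gripper_force(): force on a finger pad.
Only numpy, scipy, OpenCV 4.12 (cv2) and the standard library are available. Lean on these libraries where they do the work, as an engineer would, in place of code of your own. Each camera call takes 0.05 s, during which the arm holds its last target. There are 200 camera calls.

## Task

Tighten the hold-down nut on the food processor's foot with the ring spanner: turn it clockwise (seen from above) until it is fully tight and its black mark points at the black motor housing, lifting the spanner off and reseating it on the nut whenever the walls beside the nut stop its swing. Turn the nut with the spanner only, not with the fingers; then lay the spanner back level across both supports of its rest, about where and as it lay, and leave the bowl, the jar and the cup where they stand.

Things in the scene. Friction and masses are not known exactly. Their poses are not given: they have to be found in the camera images.
- spanner_grip (a point): Loose steel ring spanner, 200 mm long, 0.35 kg, starting on its rest. This point: on its flat straight handle (16 mm wide, 14 high, underside level with the ring's), 7 mm above the underside, 98 mm from the ring's axis; the handle ends 68 mm further on. x: along the handle away from the ring; z: up.
- spanner_ring (a point): Centre of the spanner's ring, 8 mm above its underside; axes as spanner_grip. Ring 16 mm high, 67 mm over flats, 77 over corners; through-going hexagon socket 50 mm across flats, two flats square to the handle: it fits the nut when the handle lies along one of the nut's six flat normals, with 10 degrees of play either way, so the nut follows up to 10 degrees behind.
- nut (a joint): Turn of the hold-down nut, rad, growing clockwise seen from above (tightening). It starts between 0 and 0.3 and stops dead, fully tight, at 2.75 (tight enough above 2.6); the black mark on its top then points at the black motor housing. Stiff (0.35 Nm), stays where it is left.
- nut_top (a point): Top centre of the steel hexagon nut, axis upright, 60 mm above the counter; turns with it; x: normal of one flat (others every 60 degrees); z: up. Down from here: 6 mm cone, 20 mm hexagon 46 mm across flats, 4 mm flange 62 mm wide; above: 6 mm stub, 18 wide. Seated ring centre: 18 mm below this point; ring off the hexagon when 3 mm above it, over the stub when 15 above.
- stand: Fixed grey metal foot of a food processor; origin on the counter under the nut's axis, z up. Foot 30 mm high, 132 wide in x, from y = -45 to +155 mm. Two upright walls beside the nut, inner faces at x = +50 and -50 mm, 8 mm thick, y = -28 to +60 mm, up to 78 mm above the counter. The pocket between them is open to -y.
- swing_mid (a point): Where spanner_grip is when the spanner sits on the nut with its handle along the stand's -y, mid-swing, 41 mm above the counter. The handle can swing about 52 degrees to each side before it meets a wall's end. At nut = 0 it fits 35 degrees counter-clockwise of -y (towards the stand's +x); at nut = q this fit is q further clockwise.
- motor_top (a point): Top centre of the black motor housing on the foot, behind the nut, away from the pocket's mouth: 132 mm wide in the stand's x, y = +60 to +155 mm, top 125 mm above the counter; on it a steel drive plate and spindle, up to 148 mm.
- rest_mid (a point): Fixed spanner rest: a 4 mm base plate, 100 mm wide, with two white supports 30 mm high, 90 mm wide: a platform for the ring (x = -145 to -60 mm) and a bar for the handle's end (x = +40 to +64 mm). This point, 37 mm above the counter, is where spanner_grip lies when the spanner is laid properly; x: from platform to bar; z: up.
- bowl: Loose steel bowl, 150 mm across, 70 mm high, bystander; origin at the centre of its underside.
- jar: Loose closed glass jar, 80 mm across, 120 mm high, bystander; origin at the centre of its underside.
- cup: Loose steel cup, 90 mm across, 80 mm high, bystander; origin at the centre of its underside.
Not all that is in view belongs to the job. Leave any green, purple or yellow look-alike of the part that bears spanner_grip alone.

How it is judged:
By the outcome, as a careful person would: the job done as asked, in the order asked, and still so for the second after the job is handed in, with the robot touching nothing.
It also fails if it takes over 72 s, if anything falls off the work surface, if the arm or the gripper's body presses on something with over 40 N, if the wrist force passes 120 N, or if a joint passes its speed limit or range.

## Working session

There is one attempt and no reset: what is moved stays moved. The work goes in short steps, each a Python script; the robot and the scene stay as the last script left them, time stands still between calls to the robot, and variables do not carry over. Pictures are saved under pics/ and viewed, at most 10 in all, crops included, and the job is handed in when it is done.

```bash
mkdir -p pics; python3 - <<'E'
from rig import *
import cv2,numpy as np
for n in("top","side"):
    p,d=capture(n); np.savez(f"{n}0.npz",p=p,d=d); cv2.imwrite(f"pics/{n}0.png",cv2.resize(p[:,:,::-1],(800,600)))
    print(get_calibration(n))
print(get_time(),get_eef_rot())
E
```

```text
{'fx': 427.03968647844954, 'fy': 427.03968647844954, 'cx': 248.6228042958644, 'cy': 195.02864351378557, 'distortion': array([-0.15888416,  0.        ,  0.        ,  0.        ,  0.        ]), 'origin': array([ 0.46984552, -0.16023714,  1.58551218]), 'attitude': array([-2.21210928,  2.15978807, -0.05061987])}
{'fx': 429.4075318655168, 'fy': 429.4075318655168, 'cx': 255.5084016246652, 'cy': 193.71097190137814, 'distortion': array([-0.09413256,  0.        ,  0.        ,  0.        ,  0.        ]), 'origin': array([ 0.27278197, -1.17166055,  0.93733355]), 'attitude': array([-2.22351985,  0.32195376, -0.16688576])}
0.1 [-6.20613656e-01 -3.07914422e+00  2.91849831e-03]
```

View pics/top0.png

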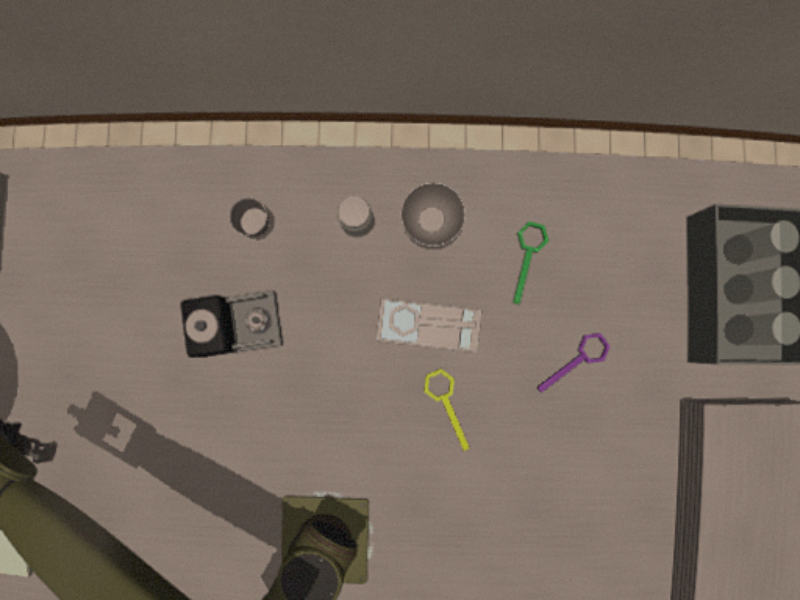

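View pics/side0.png

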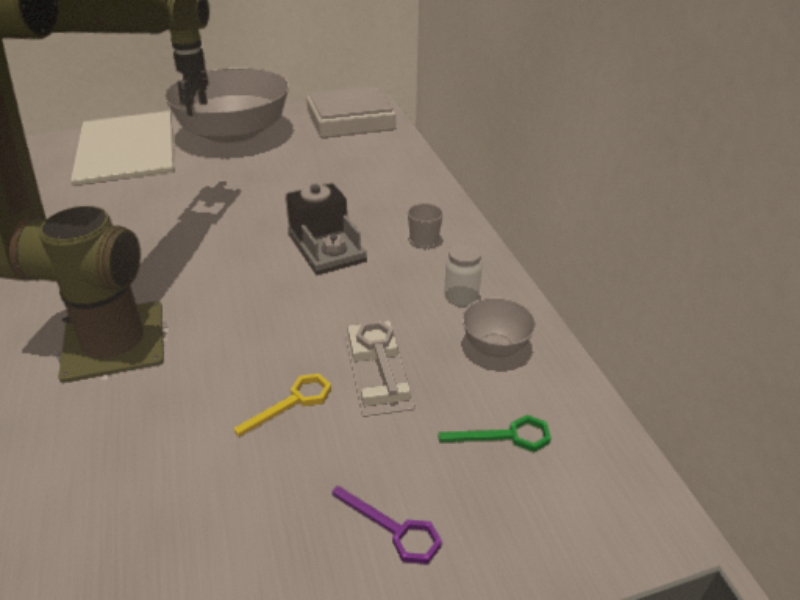

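The top view shows the stand at about (232,323) with its motor to the left (+y), and the steel spanner on its rest at (403,320)–(475,325), ring towards the stand. The cup, jar and bowl are in a row above. I'll enlarge both areas.

```bash
cat > h.py <<'E'
import numpy as np,cv2
from scipy.spatial.transform import Rotation as R
from rig import *
def cal(n):
    c=get_calibration(n); K=np.array([[c['fx'],0,c['cx']],[0,c['fy'],c['cy']],[0,0,1]])
    return K,np.array(c['distortion']),np.array(c['origin']),R.from_rotvec(c['attitude']).as_matrix()
def px2w(n,uv,z):
    K,D,o,A=cal(n); q=cv2.undistortPoints(np.array(uv,float).reshape(-1,1,2),K,D).reshape(-1,2)
    r=np.c_[q,np.ones(len(q))]@A.T
    return o+r*((np.asarray(z)-o[2])/r[:,2])[:,None]
def w2px(n,P):
    K,D,o,A=cal(n); rv,_=cv2.Rodrigues(A.T)
    return cv2.projectPoints(np.array(P,float).reshape(-1,1,3),rv,-A.T@o,K,D)[0].reshape(-1,2)
def cloud(n,d,u0,u1,v0,v1):
    K,D,o,A=cal(n); v,u=np.mgrid[v0:v1,u0:u1]; z=d[v0:v1,u0:u1].ravel()
    q=cv2.undistortPoints(np.c_[u.ravel(),v.ravel()].astype(float).reshape(-1,1,2),K,D).reshape(-1,2)
    return ((np.c_[q,np.ones(len(q))]*z[:,None])@A.T+o).reshape(v1-v0,u1-u0,3)
E
python3 - <<'E'
from h import *
p=np.load('top0.npz');im=p['p'][:,:,::-1];d=p['d']
cv2.imwrite('pics/c1.png',cv2.resize(im[180:235,110:190],None,fx=10,fy=10,interpolation=cv2.INTER_CUBIC))
cv2.imwrite('pics/c2.png',cv2.resize(im[180:235,235:315],None,fx=10,fy=10,interpolation=cv2.INTER_CUBIC))
c=cloud('top',d,110,190,180,235)
print(np.round(c[::4,::4,2]*1000).astype(int))
c=cloud('top',d,235,315,180,235)
print(np.round(c[::4,::4,2]*1000).astype(int))
E
```

```text
[[   2    0   -4    3    3    0    1   -3   -2    1   -5    1   -1    3
     0    6    5   -6   -3    7]
 [  -3   -5    0    6   -2   -1    6 1586    4   -8   -1   -3   -3   -3
     2   -8    2    0   -2    1]
 [  -5   -3   -2   -2    0   -6   -4    4    3    1    5    0   -2   30
    78   32   27    1    4    3]
 [   6   -2  119  123  128  121  125  121  102   80   77   76   51   25
    32   34   28    0    1   -3]
 [  -2   -1  127  128  123  120  125  127  109   53   33   32   29   27
    36   23   25    3   -1    1]
 [   5   -3  120  129  135  134  133  124  114   62   33   31   30   63
    61   38   31    2   -2   -4]
 [  10    3  124  132  134  133  134  129  124   70   32 1586   55   63
    60   55   29    8    0   -2]
 [   0    2  121  135  152  150  133  131  118   79   31   29   41   65
    62   32   27    9   -1    3]
 [  -4   -3  126  127  138  132  132  130  121   82   29   29   30   35
    25   31   32   27   -7    3]
 [  -4   -2  120  124  138  131  139  122  126   99   32   33   30   29
    35   39   28   34    6   -1]
 [  -3    1   -3  124  126  124  123  124  125  10
[... 1141 characters left out ...]
3   34   50   39   44   43   37   44
    36   46   47   45    3    1]
 [  -4    3   -1   36   26   43   46   55   26    0   -5   11    7    0
     0   34   31   10   -2    3]
 [  -2    5   -4   29   29   32   32   31    5    8    2   -1    5    3
     7   30   33    8 1586    0]
 [   1   -3    5    0   -4   -3    5    4    0    0    4    3    5    5
     5   32   34    3    3    4]
 [  -2   -6    0    1   -3   -3   -1    5   -2    0   -3    9   -3   -1
     0    3    1   -1    3   -1]
 [   0   -4   -5    2    5    3    2    1    1    3   -2    3    4   -4
     1    0    5   -1    8   -5]
 [   0    4    0    2    5   -1   -2   -1    5    4   -1    0   -1   -6
     8   -3   -3    4    4    0]]
```

View pics/c1.png

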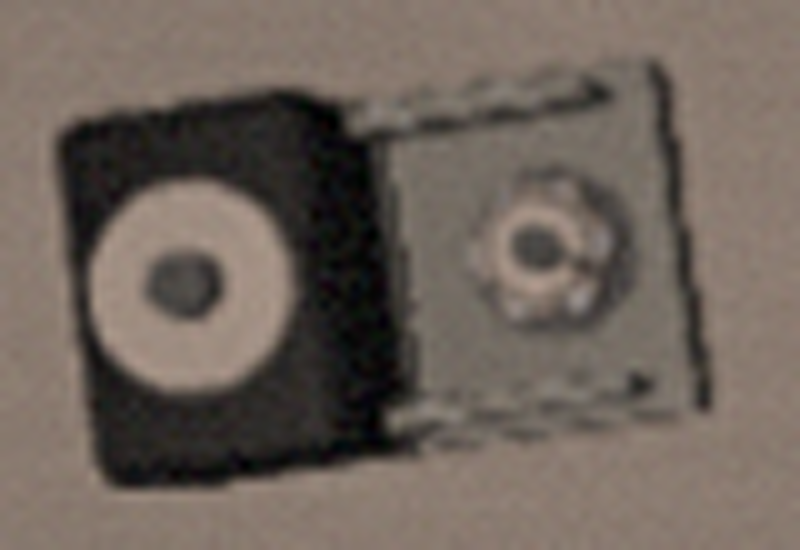

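View pics/c2.png

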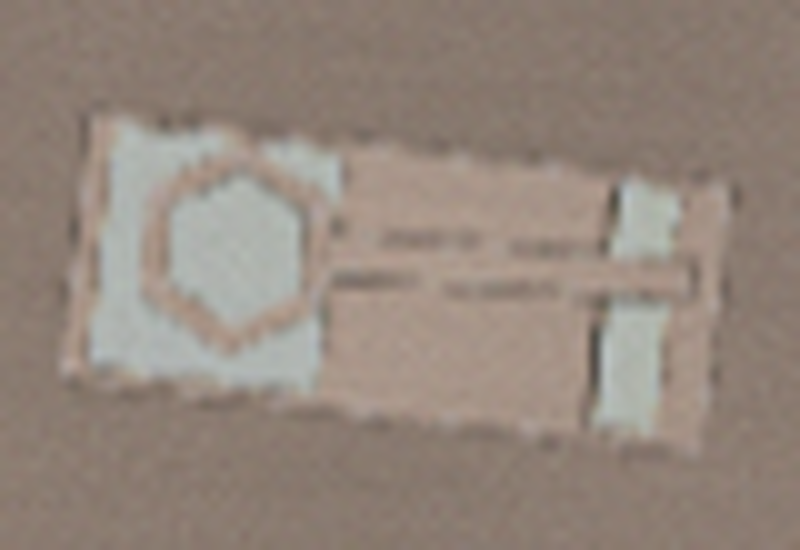

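The first crop shows the nut stub at about (538,247), the motor's drive plate at about (190,285) and the black mark at about (583,264). The pocket opens to the right, towards world -y. The second crop shows the ring centre at about (236,250) and the handle end at about (693,278). Next I convert these to poses and check them against the known lengths.

```bash
python3 - <<'E'
from h import *
def cr(pts,u0,v0): return (np.array(pts,float)+.5)/10-.5+[u0,v0]
A=[('stub',538,247,.066),('plate',190,285,.13),('spindle',183,285,.148),('mark',583,264,.060),('flange',550,250,.034),
('footR_top',652,62,.03),('footR_bot',694,408,.03),('wallU_end',605,85,.078),('wallL_end',652,376,.078),('motTL',62,130,.125),('motBL',105,483,.125),('motTR',290,92,.125)]
P=px2w('top',cr([a[1:3] for a in A],110,180),[a[3] for a in A])
for a,p in zip(A,P): print(a[0],np.round(p*1000,1))
B=[('ringc',236,250,.046),('rT',240,148,.046),('rB',232,352,.046),('rL',146,248,.046),('end',693,278,.044),('mid',400,262,.044),
('platTL',108,120,.03),('platBL',88,370,.03),('platBR',318,390,.03),('barTL',617,180,.03),('barTR',683,187,.03),('barBL',597,430,.03),('barBR',660,438,.03)]
Q=px2w('top',cr([a[1:3] for a in B],235,180),[a[3] for a in B])
for a,p in zip(B,Q): print(a[0],np.round(p*1000,1))
d=P[1]-P[0];print('plate-stub',np.hypot(*d[:2]),np.degrees(np.arctan2(d[1],d[0])))
d=P[6]-P[5];print('front edge dir',np.hypot(*d[:2]),np.degrees(np.arctan2(d[1],d[0])))
d=P[3]-P[0];print('mark dir',np.hypot(*d[:2]),np.degrees(np.arctan2(d[1],d[0])))
d=Q[4]-Q[0];print('spanner',np.hypot(*d[:2]),np.degrees(np.arctan2(d[1],d[0])))
d=(Q[9:].mean(0))-(Q[6:9:2].mean(0));print('rest dir',np.hypot(*d[:2]),np.degrees(np.arctan2(d[1],d[0])))
# depth medians for nut via side + top cloud: hexagon pts z .05-.07
for n,(u0,u1,v0,v1) in {'top':(150,178,190,218)}.items():
    c=cloud(n,np.load(n+'0.npz')['d'],u0,u1,v0,v1).reshape(-1,3)
    m=(c[:,2]>.046)&(c[:,2]<.07)&(np.hypot(*(c[:,:2]-P[0,:2]).T)<.035);print(n,m.sum(),c[m].mean(0))
# overlay check in side view
def poly(im,pts,col,S=8,o=(0,0)):
    q=((w2px('side',pts)-o+.5)*S-.5).astype(int); cv2.polylines(im,[q.reshape(-1,1,2)],True,col,1)
im=np.load('side0.npz')['p'][:,:,::-1]
o=np.array([180,115]);S=7
cc=cv2.resize(im[115:195,180:280],None,fx=S,fy=S,interpolation=cv2.INTER_CUBIC)[:560]
o2=np.array([215,200]);c2=cv2.resize(im[200:270,215:275],None,fx=S,fy=S,interpolation=cv2.INTER_CUBIC)
t=np.linspace(0,2*np.pi,40)
circ=lambda c,r,z:np.c_[c[0]+r*np.cos(t),c[1]+r*np.sin(t),0*t+z]
poly(cc,circ(P[0],.009,.066),(0,0,255),S,o);poly(cc,circ(P[0],.031,.034),(0,255,0),S,o)
a=np.radians(np.arange(30,390,60))+np.arctan2(*(Q[4]-Q[0])[1::-1])
for r in(.0385,.0289):poly(c2,np.c_[Q[0,0]+r*np.cos(a),Q[0,1]+r*np.sin(a),0*a+.046],(0,0,255),S,o2)
u=(Q[4]-Q[0])[:2];u/=np.hypot(*u);v=np.array([-u[1],u[0]])
poly(c2,[[*(Q[0,:2]+u*x+v*y),.044] for x,y in((.036,.008),(.166,.008),(.166,-.008),(.036,-.008))],(0,0,255),S,o2)
h=max(len(cc),len(c2));W=np.zeros((h,cc.shape[1]+c2.shape[1],3),np.uint8);W[:len(cc),:cc.shape[1]]=cc;W[:len(c2),cc.shape[1]:]=c2
W=W[:, :];print(W.shape);cv2.imwrite('pics/s1.png',cv2.resize(W,(800,int(h*800/W.shape[1]))))
E
```

```text
stub [517.8 164.3  66. ]
plate [499.4 272.9 130. ]
spindle [499. 270. 148.]
mark [512.2 148.9  60. ]
flange [517.8 166.6  34. ]
footR_top [588.  131.9  30. ]
footR_bot [461.4 112.1  30. ]
wallU_end [575.8 139.6  78. ]
wallL_end [472.6 119.1  78. ]
motTL [552.4 322.7 125. ]
motBL [429.9 302.4 125. ]
motTR [567.5 241.3 125. ]
ringc [ 525.7 -176.    46. ]
rT [ 562.6 -176.6   46. ]
rB [ 488.9 -175.4   46. ]
rL [ 525.7 -143.5   46. ]
end [ 519.5 -341.5   44. ]
mid [ 522.9 -235.3   44. ]
platTL [ 572.7 -128.4   30. ]
platBL [ 481.3 -123.3   30. ]
platBR [ 476.1 -207.2   30. ]
barTL [ 555.1 -314.7   30. ]
barTR [ 553.1 -338.9   30. ]
barBL [ 463.8 -309.1   30. ]
barBR [ 461.4 -332.2   30. ]
plate-stub 0.11014099070010819 99.57456130327976
front edge dir 0.1281483175801824 -171.1185619272605
mark dir 0.01633806597844917 -109.74600534370403
spanner 0.1655875248525328 -92.14560246269659
rest dir 0.1567436640744408 -95.85312027051992
top 136 [0.5172581  0.16321667 0.05868627]
(560, 1120, 3)
```

View pics/s1.png

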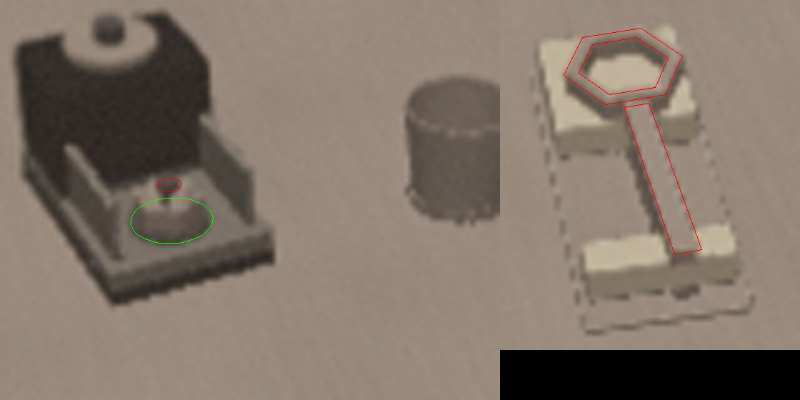

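The estimates agree: the spanner measures 165.6 mm against 166 from ring axis to handle end, and motor to nut measures 110 mm against 107.5. The overlay sits well in the side view too. The stand's +y is about 99.1° and q0 about 0.11. Next I check IK across the whole swing, then grasp.

```bash
cat >> h.py <<'E'
RING=np.array([.5257,-.176]); PSI0=np.radians(-92.1); NUT=np.array([.5176,.1640]); MY=np.radians(-80.9); G=.100
def rot(psi,flip): 
    psi=psi+flip*np.pi; c,s=np.cos(psi),np.sin(psi)
    return R.from_matrix(np.array([[c,s,0],[s,-c,0],[0,0,-1]])).as_rotvec()
def tcp(c,psi,zring): # ring centre xy, handle dir, ring-centre height -> TCP position
    return np.array([c[0]+G*np.cos(psi),c[1]+G*np.sin(psi),zring-.001-.019])
E
python3 - <<'E'
from h import *
for f in(0,1):
    print(f)
    for c,psi,z in[(RING,PSI0,.038),(RING,PSI0,.12)]+[(NUT,MY+np.radians(a),z) for a in(40,0,-50) for z in(.042,.11)]:
        q=solve_ik(tcp(c,psi,z),rot(psi,f)); print(None if q is None else np.round(q,2))
print(get_time())
E
```

```text
0
[-0.58  0.22  1.93  0.    0.99  2.6 ]
[-0.58  0.11  1.9   0.    1.13  2.6 ]
[ 0.08  0.23  1.9  -0.    1.    2.36]
[ 0.08  0.15  1.88 -0.    1.12  2.36]
None
None
[ 0.08 -0.06  2.22 -0.    0.98 -2.35]
[ 0.08 -0.17  2.19 -0.    1.12 -2.35]
1
[-0.58  0.22  1.93 -0.    0.99 -0.54]
[-0.58  0.11  1.9  -0.    1.13 -0.54]
[ 0.08  0.23  1.9  -0.    1.   -0.78]
[ 0.08  0.15  1.88 -0.    1.12 -0.78]
[ 0.02  0.11  2.05 -0.    0.98 -0.14]
[ 0.02  0.01  2.02 -0.    1.11 -0.14]
[ 0.08 -0.06  2.22 -0.    0.98  0.79]
[ 0.08 -0.17  2.19 -0.    1.12  0.79]
0.1
```

```bash
python3 - <<'E'
from h import *
F=rot(PSI0,1)
move_pose(tcp(RING,PSI0,.12),F); t1=get_time()
print('c',move_straight(tcp(RING,PSI0,.038),F,vel=.15,max_force=15),get_eef_pos(),get_time())
gripper_to(0.0); print('grip',get_grip_width(),get_gripper_force(),get_wrist_force())
move_straight(tcp(RING,PSI0,.11),F,vel=.15); print('lift',get_wrist_force(),get_wrist_torque(),get_time())
psi=MY+np.radians(29)
move_pose(tcp(NUT,psi,.095),rot(psi,1)); print(get_time(),get_eef_pos()-tcp(NUT,psi,.095))
for n in("top","side"):
    p,d=capture(n); np.savez(f"{n}1.npz",p=p,d=d)
im=[cv2.resize(np.load('top1.npz')['p'][180:235,130:210,::-1],None,fx=10,fy=10,interpolation=cv2.INTER_CUBIC)]
cv2.imwrite('pics/t2.png',im[0])
o=w2px('side',[[*NUT,.07]])[0].astype(int);print(o)
cv2.imwrite('pics/s2.png',cv2.resize(np.load('side1.npz')['p'][o[1]-35:o[1]+35,o[0]-45:o[0]+45,::-1],None,fx=8,fy=8,interpolation=cv2.INTER_CUBIC))
E
```

```text
c False [ 0.52260125 -0.27620934  0.01861173] 4.0333
grip 0.17240885915658832 59.542551040649414 [-0.25218858 -0.48510672  2.93232881]
lift [ 0.68796057  0.05399161 -5.11283147] [-0.15750749 -0.00264472 -0.04423394] 5.3083
6.675 [ 0.00013306 -0.00097459 -0.00014535]
[213 150]
```

View pics/t2.png

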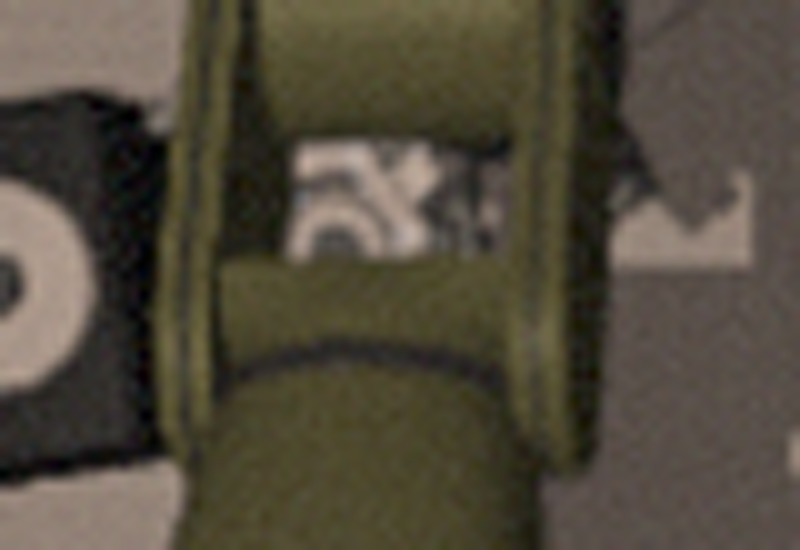

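View pics/s2.png

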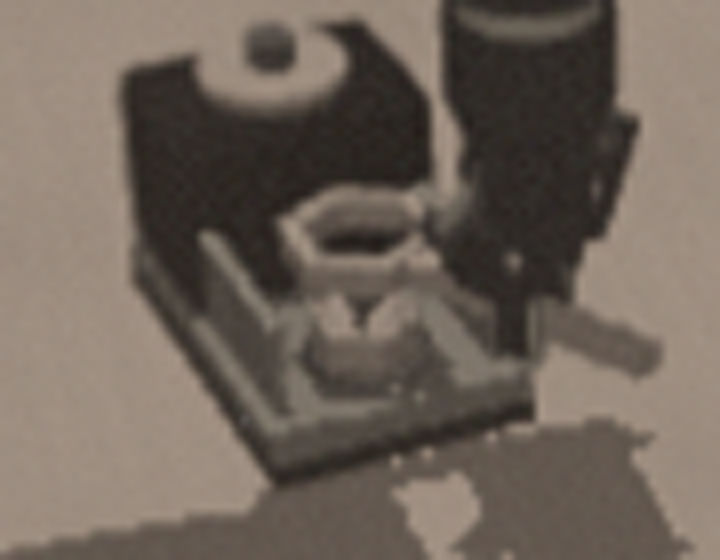

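The top view is mostly hidden by the arm. The side view shows the ring level above the nut, with its left corner at about (282,225), its upper rim from (350,187) to (412,192), and the nut below at about (362,345). I compare these with model predictions in crop pixels.

```bash
python3 - <<'E'
from h import *
o=np.array([213-45,150-35])
e=np.array(get_eef_pos());M=R.from_rotvec(get_eef_rot()).as_matrix();psi=np.arctan2(M[1,0],M[0,0])+np.pi
c=e[:2]-G*np.array([np.cos(psi),np.sin(psi)]);print(c,NUT)
z=e[2]+.02+.008
f=lambda P:np.round((w2px('side',P)-o+.5)*8-.5).astype(int).tolist()
a=np.radians(np.arange(30,390,60))+psi
for r in(.0385,.0289): print(f(np.c_[c[0]+r*np.cos(a),c[1]+r*np.sin(a),0*a+z]))
print('bottom',f(np.c_[c[0]+.0385*np.cos(a),c[1]+.0385*np.sin(a),0*a+z-.016]))
u=np.array([np.cos(psi),np.sin(psi)]);v=np.array([-u[1],u[0]])
print('end',f([[*(c+u*.166+v*s),zz] for s in(.008,-.008) for zz in(z-.002,z-.016)]))
t=np.radians(np.arange(0,360,90))
print('flange',f(np.c_[NUT[0]+.031*np.cos(t),NUT[1]+.031*np.sin(t),0*t+.034]),'top',f([[*NUT,.06]]))
im=cv2.imread('pics/s2.png')
for r,zz in((.0385,z),(.0289,z),(.0385,z-.016)):cv2.polylines(im,[np.array(f(np.c_[c[0]+r*np.cos(a),c[1]+r*np.sin(a),0*a+zz]))],True,(0,0,255),1)
t=np.linspace(0,6.28,40);cv2.polylines(im,[np.array(f(np.c_[NUT[0]+.031*np.cos(t),NUT[1]+.031*np.sin(t),0*t+.034]))],True,(0,255,0),1)
D=MY+np.pi;X=np.array([np.cos(D-np.pi/2),np.sin(D-np.pi/2)]);Y=np.array([np.cos(D),np.sin(D)])
cv2.polylines(im,[np.array(f([[*(NUT+X*x+Y*y),.03] for x,y in((-.066,-.045),(.066,-.045),(.066,.155),(-.066,.155))]))],True,(255,255,0),1)
cv2.polylines(im,[np.array(f([[*(c+u*x+v*y),z-.002] for x,y in((.036,.008),(.166,.008),(.166,-.008),(.036,-.008))]))],True,(0,0,255),1)
cv2.imwrite('pics/s3.png',im)
E
```

```text
[0.51801617 0.16283775] [0.5176 0.164 ]
[[448, 234], [418, 194], [336, 189], [282, 225], [310, 266], [394, 270]]
[[427, 233], [405, 203], [343, 199], [303, 226], [324, 256], [387, 260]]
bottom [[449, 263], [419, 223], [338, 219], [284, 254], [312, 295], [396, 300]]
end [[668, 343], [668, 369], [647, 359], [647, 386]]
flange [[435, 343], [357, 318], [306, 363], [385, 389]] top [[368, 307]]
```

View pics/s3.png

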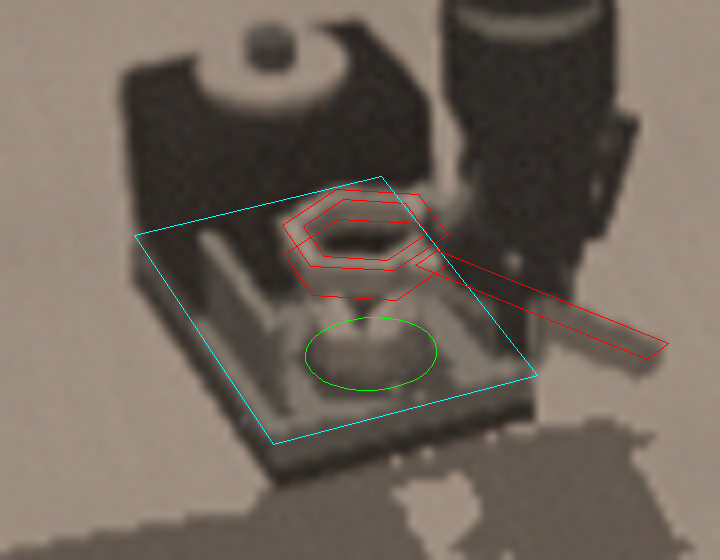

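The overlay fits the ring and flange within about 1 px (2–3 mm), so I seat the ring with a force guard.

```bash
python3 - <<'E'
from h import *
psi=MY+np.radians(29)
t=tcp(NUT,psi,.095);print(get_eef_pos()-t,get_wrist_force())
move_straight(tcp(NUT,psi,.068),vel=.1); f0=np.array(get_wrist_force());print(get_eef_pos()-tcp(NUT,psi,.068),f0)
h=move_straight(tcp(NUT,psi,.043),vel=.04,max_force=15)
print(h,get_eef_pos()-tcp(NUT,psi,.043),get_wrist_force(),get_wrist_torque(),get_time())
E
```

```text
[ 2.62590124e-04 -1.28243109e-03  3.55340176e-05] [-0.29856564  0.65842316 -4.10471258]
[-0.00068337 -0.00039532 -0.00097565] [ 0.22959824  0.27372997 -3.86804921]
False [-1.67468193e-04  2.02703463e-04 -9.55484151e-05] [-0.66131067  2.00195392 -3.19161765] [ 0.17900171  0.04195251 -0.06577651] 7.9667
```

```bash
cat >> h.py <<'E'
def swing(a0,a1,z,vel=.07,mf=30,off=np.zeros(2)):
    n=int(np.ceil(abs(a1-a0)/8)); 
    for a in np.linspace(a0,a1,n+1)[1:]:
        psi=MY+np.radians(a); h=move_straight(tcp(NUT+off,psi,z),rot(psi,1),vel=vel,max_force=mf)
        print(round(a,1),h,np.round(get_wrist_force(),1),np.round(get_wrist_torque(),2),round(get_time(),1))
        if h: return True
    return False
E
python3 - <<'E'
from h import *
swing(29,-43,.043)
E
```

```text
21.0 False [-0.1  5.7 -3.6] [ 0.81  0.01 -0.26] 8.3
13.0 False [-0.7  7.4 -4.1] [ 0.96  0.03 -0.25] 8.7
5.0 False [-0.7  8.2 -4.4] [ 1.09  0.03 -0.14] 9.0
-3.0 False [-1.1  8.9 -4.5] [ 1.18  0.12 -0.03] 9.4
-11.0 False [-0.4  9.8 -4.2] [1.24 0.05 0.08] 9.7
-19.0 False [-0.3  9.2 -4.5] [1.29 0.07 0.16] 10.1
-27.0 False [ 0.2  9.5 -5.1] [1.33 0.02 0.28] 10.4
-35.0 False [ 0.3 10.5 -5. ] [1.38 0.08 0.36] 10.8
-43.0 False [-0.6  9.9 -4.9] [1.32 0.   0.48] 11.1
```

A roughly constant +y force with little moment about the nut looks suspicious, so I look before going on.

```bash
python3 - <<'E'
from h import *
print(get_eef_pos(),get_wrist_force(),get_wrist_torque())
o=np.array([213-45,150-35])
p,d=capture('side'); im=cv2.resize(p[115:185,168:258,::-1],None,fx=8,fy=8,interpolation=cv2.INTER_CUBIC)
e=np.array(get_eef_pos());M=R.from_rotvec(get_eef_rot()).as_matrix();psi=np.arctan2(M[1,0],M[0,0])+np.pi
c=e[:2]-G*np.array([np.cos(psi),np.sin(psi)]);print(c,np.degrees(psi-MY))
z=e[2]+.028; a=np.radians(np.arange(30,390,60))+psi
f=lambda P:np.round((w2px('side',P)-o+.5)*8-.5).astype(int)
im2=im.copy()
for r in(.0385,.0289):cv2.polylines(im2,[f(np.c_[c[0]+r*np.cos(a),c[1]+r*np.sin(a),0*a+z])],True,(0,0,255),1)
cv2.imwrite('pics/s4.png',cv2.resize(np.hstack([im[100:,180:580],im2[100:,180:580]]),(800,460)))
E
```

```text
[0.46182277 0.08276415 0.02339205] [-0.56010773  9.87139787 -4.91441275] [1.31874673 0.00495732 0.48495304]
[0.51753488 0.16583536] 317.05706982837285
```

View pics/s4.png

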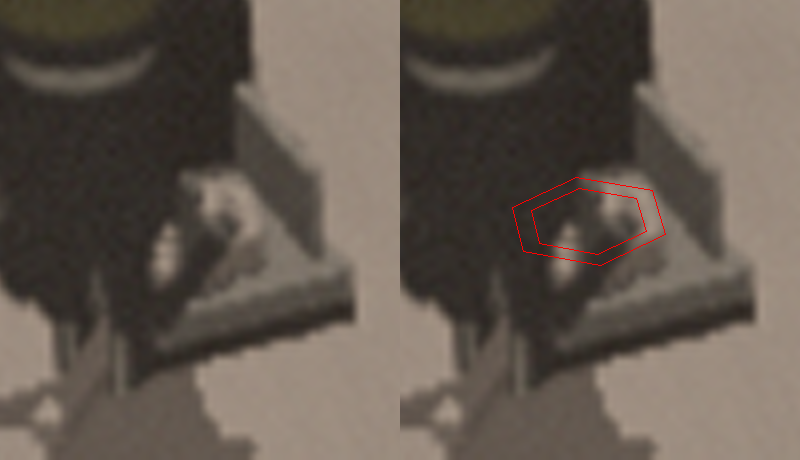

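The ring looks seated at roughly the predicted place, but the nut is pushing it towards +y, and the arm has yielded 1.8 mm. My estimate of the nut's y is therefore a few mm low. I'll centre the ring on the nut by feel.

```bash
python3 - <<'E'
from h import *
psi=MY+np.radians(-43)
for off in([0,2],[0,4],[0,6],[0,8],[0,5],[3,5],[-3,5],[0,5]):
    move_straight(tcp(NUT+np.array(off)/1000,psi,.043),rot(psi,1),vel=.03,max_force=25)
    e=np.array(get_eef_pos())
    print(off,np.round(get_wrist_force(),1),np.round(get_wrist_torque(),2),np.round((e-tcp(NUT,psi,.043))*1000,1),round(get_time(),1))
E
```

```text
[0, 2] [-2.4  1.8 -3. ] [0.27 0.33 0.31] [-0.3  2.1  0.1] 11.4
[0, 4] [-3.9 -6.7 -1.2] [-0.87  0.58  0.15] [-0.7  2.5 -0.1] 11.7
[0, 6] [ -5.5 -14.5   0.9] [-1.96  0.77 -0.09] [-1.2  2.9 -0.3] 11.9
[0, 8] [ -8.8 -21.8   2.7] [-3.05  0.95 -0.36] [-1.7  3.3 -0.5] 12.2
[0, 5] [-3.5 -8.8 -1.3] [-1.26  0.55  0.04] [-0.9  2.7 -0.4] 12.4
[3, 5] [-11.2 -10.5   4.2] [-1.36  1.42  0.33] [-0.1  2.4 -1.1] 12.7
[-3, 5] [ 1.7 -6.1 -6.8] [-1.07 -0.27 -0.42] [-2.   3.4  0.2] 13.0
[0, 5] [-5.7 -8.4 -0.2] [-1.23  0.66 -0.09] [-1.1  2.9 -0.4] 13.3
```

It's stiff on both sides with no play, so the hexagon is engaged. The forces balance at about (-0.7, +2.4) mm, and I correct NUT by that. Then I lift, swing back and compare the nut with the earlier picture to confirm the mark turned.

```bash
sed -i 's/NUT=np.array(\[.5176,.1640\])/NUT=np.array([.5169,.1664])/' h.py; python3 - <<'E'
from h import *
psi=MY+np.radians(-43)
move_straight(tcp(NUT,psi,.043),vel=.03); print(get_wrist_force(),get_wrist_torque())
move_straight(tcp(NUT,psi,.097),vel=.1); print(get_wrist_force(),get_wrist_torque(),get_time())
psi=MY+np.radians(27)
move_pose(tcp(NUT,psi,.097),rot(psi,1)); print(get_eef_pos()-tcp(NUT,psi,.097),get_time())
dwell(.3)
p,d=capture('side'); np.savez('side2.npz',p=p,d=d)
a=[cv2.resize(q[140:168,200:230,::-1],None,fx=13,fy=13,interpolation=cv2.INTER_CUBIC) for q in(np.load('side0.npz')['p'],p)]
cv2.imwrite('pics/s5.png',np.hstack(a)); print(w2px('side',[[*NUT,.06],[*NUT,.034]])-[200,140])
E
```

```text
[-0.51427826  0.88776283 -3.74073787] [0.03378184 0.17535909 0.15764233]
[ 13.37368099  18.41265276 -15.79187202] [ 2.9019431  -1.79911259  0.18436304] 14.2083
[-0.00222444  0.00340269 -0.00073232] 15.3417
[[13.24690241 12.59597738]
 [13.60143818 18.38814266]]
```

View pics/s5.png

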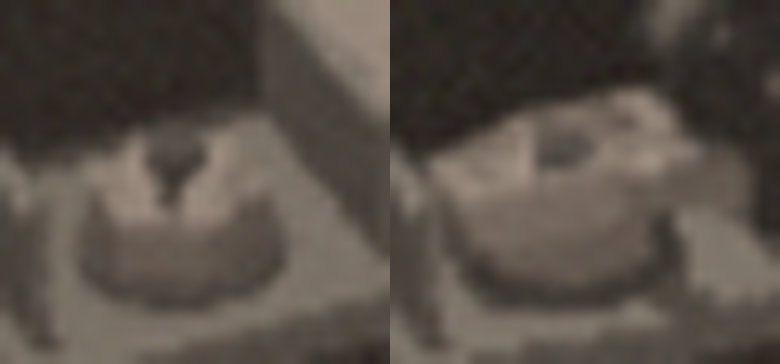

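The right half shows the ring still hanging on the nut and tilted up towards the gripper, with the mark hidden. It jammed because I lifted while it was wedged at its drive limit. I lower the hand again to bring the spanner level, then look for the free middle of the play before lifting under a force guard.

```bash
python3 - <<'E'
from h import *
S=lambda t:print(t,np.round(get_wrist_force(),1),np.round(get_wrist_torque(),2),np.round(np.array(get_eef_pos())*1000,1),round(get_gripper_force()),round(get_time(),1))
S('now')
psi=MY+np.radians(27)
for z in(.085,.07,.058,.05,.043):
    h=move_straight(tcp(NUT,psi,z),rot(psi,1),vel=.06,max_force=25); S((z,h))
    if h: break
E
```

```text
now [-5.1 11.7 -3.4] [ 2.22  1.07 -0.53] [573.6  89.   76.4] 62 15.7
(0.085, False) [0.5 1.7 3.7] [ 0.65  0.3  -0.28] [577.1  85.9  66.7] 63 16.0
(0.07, False) [ 4.6 -6.2  4.3] [-0.68 -0.47 -0.14] [579.3  83.5  52.4] 63 16.4
(0.058, False) [ 6.  -6.1  2.7] [-0.55 -0.66 -0.16] [579.4  83.7  40.3] 63 16.8
(0.05, False) [ 5.4 -5.9  2.1] [-0.55 -0.55 -0.15] [579.4  83.7  32.2] 64 17.1
(0.043, False) [ 5.9 -4.9  2.7] [-0.32 -0.46 -0.15] [579.1  84.1  25. ] 64 17.3
```

```bash
sed -i 's/G=.100/G=.102/' h.py; cat >> h.py <<'E'
def st(t,a=0):
    psi=MY+np.radians(a); u=np.array([np.cos(psi),np.sin(psi)]); v=np.array([-u[1],u[0]]); f=np.array(get_wrist_force()); m=np.array(get_wrist_torque())
    e=np.array(get_eef_pos())
    # radial, tangential(ccw) force, z; moment about nut axis
    mn=m[2]+G*(v@f[:2]); print(t,'Fr %.1f Ft %.1f Fz %.1f Mz %.2f Mnut %.2f'%(u@f[:2],v@f[:2],f[2],m[2],mn),np.round((e-tcp(NUT,psi,.043))*1000,1),round(get_time(),1))
E
python3 - <<'E'
from h import *
for a in(27,23,19,15,11,7):
    psi=MY+np.radians(a); move_straight(tcp(NUT,psi,.043),rot(psi,1),vel=.05,max_force=25); st(a,a)
E
```

```text
27 Fr 4.0 Ft 2.0 Fz 4.0 Mz -0.25 Mnut -0.05 [ 1.9 -0.5  1.3] 17.6
23 Fr 3.6 Ft 4.1 Fz 4.0 Mz -0.32 Mnut 0.10 [ 1.9 -0.1  1.3] 17.9
19 Fr 3.5 Ft 4.6 Fz 3.8 Mz -0.37 Mnut 0.10 [ 1.8 -0.1  1.3] 18.2
15 Fr 2.7 Ft 4.8 Fz 4.1 Mz -0.42 Mnut 0.07 [ 1.7 -0.2  1.2] 18.5
11 Fr 2.9 Ft 4.4 Fz 4.6 Mz -0.35 Mnut 0.10 [ 1.6 -0.2  1.2] 18.8
7 Fr 3.3 Ft 5.0 Fz 3.9 Mz -0.35 Mnut 0.16 [ 1.7 -0.3  1.2] 19.1
```

The force line doesn't match a cleanly driven nut, and the ring may be jammed at a tilt. I let go so the spanner settles on the nut, lift clear, and read the mark's direction numerically by sampling the nut's top face in the side image.

```bash
cat >> h.py <<'E'
def marks(p,n='side',c=None,r=(.012,.015,.018)):
    c=NUT if c is None else c; g=cv2.cvtColor(p,cv2.COLOR_RGB2GRAY).astype(np.float32); A=np.arange(0,360,15); o=[]
    for rr in r:
        t=np.radians(A); q=w2px(n,np.c_[c[0]+rr*np.cos(t),c[1]+rr*np.sin(t),0*t+.060-(max(0,rr-.017))]).astype(np.float32)
        o.append(cv2.remap(g,q[:,0].reshape(1,-1),q[:,1].reshape(1,-1),cv2.INTER_LINEAR)[0])
    print(np.c_[A,np.round(o).T].astype(int).T)
E
python3 - <<'E'
from h import *
marks(np.load('side0.npz')['p']); marks(np.load('top0.npz')['p'],'top')
gripper_to(1.0)
e=np.array(get_eef_pos()); move_straight(e+[0,0,.2],vel=.3); print(get_time())
for n in('side','top'):
    p,d=capture(n); np.savez(n+'3.npz',p=p,d=d); marks(p,n)
d=np.load('side3.npz')['d']; c=cloud('side',d,180,260,120,190).reshape(-1,3); c=c[np.isfinite(c).all(1)]
# heights along the handle direction
psi=MY+np.radians(7);u=np.array([np.cos(psi),np.sin(psi)]);v=np.array([-u[1],u[0]]);x=(c[:,:2]-NUT)@u;y=(c[:,:2]-NUT)@v
for a in range(-40,175,10):
    m=(abs(x*1000-a-5)<5)&(abs(y)<.006)&(c[:,2]>.02)&(c[:,2]<.12); print(a+5,m.sum(),np.round(np.median(c[m,2])*1000,1) if m.any() else None,end=' | ')
E
```

```text
[[  0  15  30  45  60  75  90 105 120 135 150 165 180 195 210 225 240 255
  270 285 300 315 330 345]
 [134 135 115  84  81  81  81  81  89 108 129 138 137 132 131 111  85  79
  122 131 133 135 131 131]
 [129 133 134 105  85  80  80  87 108 130 133 134 135 136 136 130  88  86
  130 136 134 126 120 123]
 [119 126 133 120  90  80  80  89 126 121 126 130 129 131 135 134 108  97
  133 134 127 119 118 118]]
[[  0  15  30  45  60  75  90 105 120 135 150 165 180 195 210 225 240 255
  270 285 300 315 330 345]
 [141 139 135 135 134 143 140 143 145 143 143 146 156 146 137 136 118  99
  107 125 136 134 137 142]
 [137 140 141 135 137 133 132 132 133 135 136 135 142 135 130 134 115  91
  118 138 138 139 142 137]
 [121 125 123 120 122 121 123 125 117 110 119 125 124 117 112 119 103  69
  108 114 122 116 119 116]]
20.55
[[  0  15  30  45  60  75  90 105 120 135 150 165 180 195 210 225 240 255
  270 285 300 315 330 345]
 [136 134 115  88  80  80  81  81  88 110 133 143 142 135 135 135 134 135
  134 139 140 142 140 138]
 [133 133 132 105  84  80  79  83 107 134 139 142 138 131 130 127 133 141
  141 143 144 142 138 134]
 [123 129 130 118  88  79  78  84 128 127 138 131 116 106 108 111 119 135
  137 141 141 141 136 129]]
[[  0  15  30  45  60  75  90 105 120 135 150 165 180 195 210 225 240 255
  270 285 300 315 330 345]
 [ 57  57  54  51  59  99 130 153 155 156 154 155 161 153 134 108  93 117
  125  91  48  50  52  58]
 [ 62  62  56  52  55  68  97 113 130 141 143 136 138 141 135 103  86 128
  137  98  57  54  56  61]
 [ 66  64  61  56  53  54  74  84  94 104 108 111 110 113 116  98  75 110
  117  74  53  64  61  62]]
-35 1 74.2 | -25 13 86.4 | -15 1 59.5 | -5 4 70.2 | 5 8 65.8 | 15 3 69.9 | 25 13 37.0 | 35 13 63.2 | 45 14 56.8 | 55 5 55.3 | 65 7 54.8 | 75 5 46.3 | 85 8 43.6 | 95 11 40.2 | 105 5 36.0 | 115 5 32.2 | 125 8 26.9 | 135 6 23.1 | 145 3 20.7 | 155 0 None | 165 0 None | 175 0 None |
```

The handle height falls from about 63 mm near the ring to 21 mm at the tail. The spanner is therefore tipped about 21° with its tail on the counter and the ring perched on the nut. I fit its axis from the depth so I can regrasp it with a matching tool pitch.

```bash
python3 - <<'E'
from h import *
p=np.load('side3.npz')['p'];d=np.load('side3.npz')['d']; d0=np.load('side0.npz')['d']
c=cloud('side',d,190,260,120,215); c0=cloud('side',d0,190,260,120,215)
diff=(np.linalg.norm(c-c0,axis=2)>.012)&(c[...,2]>.008)&(c[...,2]<.11)
diff=cv2.morphologyEx(diff.astype(np.uint8),cv2.MORPH_OPEN,np.ones((2,2)))>0
P=c[diff]; psi=MY+np.radians(7);u=np.array([np.cos(psi),np.sin(psi)]);v=np.array([-u[1],u[0]])
x=(P[:,:2]-NUT)@u*1000;y=(P[:,:2]-NUT)@v*1000;z=P[:,2]*1000
print(len(P))
for a in range(-60,190,10):
    m=(x>=a)&(x<a+10)
    if m.any(): print(a,m.sum(),'lat',np.round(np.percentile(y[m],[5,50,95])),'z',np.round(np.percentile(z[m],[10,50,90])))
# gray text dump around nut
g=cv2.cvtColor(p,cv2.COLOR_RGB2GRAY)[142:196,198:240]
print('\n'.join(''.join('%3d'%(k//2) for k in r) for r in g[::1,::1][:50]))
E
```

```text
430
-60 5 lat [ 6. 18. 33.] z [48. 51. 53.]
-50 2 lat [-7. 22. 50.] z [29. 31. 32.]
-40 1 lat [-5. -5. -5.] z [74. 74. 74.]
-30 26 lat [-12.   5.  24.] z [79. 86. 90.]
-20 27 lat [-19.  26.  52.] z [38. 77. 87.]
-10 18 lat [-26.  27.  37.] z [71. 80. 86.]
0 19 lat [-33.  27.  37.] z [35. 78. 81.]
10 22 lat [-33. -25.  31.] z [63. 73. 78.]
20 25 lat [-25. -17.  26.] z [54. 69. 75.]
30 30 lat [-18.   4.  20.] z [60. 65. 70.]
40 16 lat [-6.  2. 32.] z [12. 57. 62.]
50 11 lat [-7.  4.  8.] z [53. 55. 57.]
60 12 lat [-9. -4.  5.] z [44. 51. 55.]
70 12 lat [-7. -1. 29.] z [ 7. 46. 53.]
80 13 lat [-9. -2.  5.] z [37. 45. 49.]
90 20 lat [-9. -2.  7.] z [33. 39. 42.]
100 11 lat [-9. -4.  7.] z [29. 35. 38.]
110 10 lat [-9. -2. 16.] z [21. 30. 34.]
120 14 lat [-8. -4. 10.] z [18. 27. 30.]
130 14 lat [-10.  -5.   5.] z [20. 23. 26.]
140 18 lat [-8. -2. 11.] z [ 2. 16. 21.]
150 12 lat [-8. -2.  6.] z [ 2. 11. 14.]
 21 20 21 21 21 20 18 20 28 39 44 61 64 65 65 70 70 68 65 54 37 28 32 33 38 50 62 66 69 70 70 70 71 70 70 70 69 69 70 70 70 71
 21 22 21 21 21 22 22 31 59 65 66 71 68 64 63 57 52 54 62
[... 5465 characters left out ...]
44 46 47 47 47 43 45 45 43 45 45 45 45 44 45 43 43 45 43 45 45 44
 45 44 43 44 45 44 44 44 45 48 71 72 71 65 50 43 44 44 45 44 48 50 66 68 66 51 44 45 45 45 45 45 45 45 46 44 44 45 46 45 44 45
 44 45 45 44 43 44 44 44 44 46 70 73 72 71 67 50 47 47 47 49 65 68 72 72 72 66 47 45 44 45 45 46 45 45 45 45 44 44 45 43 44 45
 44 45 43 43 43 44 44 44 45 45 56 72 73 72 71 68 68 68 68 68 73 72 72 72 72 70 51 44 45 44 45 46 44 45 44 47 45 45 45 44 45 45
 45 45 45 44 44 45 43 46 45 42 49 70 72 72 71 71 72 72 72 72 72 72 73 73 72 71 65 48 45 46 45 44 45 45 45 44 45 45 43 44 43 44
 44 44 44 44 45 44 45 45 43 45 48 71 73 73 72 73 71 72 72 71 71 71 72 71 71 57 54 46 44 44 45 44 44 44 44 44 44 43 43 47 46 46
```

The spanner is tipped 22.5° at φ≈5.7°, with the ring centre at about 72 mm height, on top of the stub. I regrasp with the tool pitched to match, lift, level it in the air, and then read the mark.

```bash
sed -i 's/G=.102/G=.098/' h.py; python3 - <<'E'
from h import *
ta=np.radians(22.5); a=5.7; psi=MY+np.radians(a)
u3=np.array([np.cos(psi),np.sin(psi),0]); k=np.array([0,0,1.])
p7=MY+np.radians(7); u7=np.array([np.cos(p7),np.sin(p7)]); v7=np.array([-u7[1],u7[0]])
gp=np.r_[NUT+u7*.0925-v7*.0003,.0335]
h=u3*np.cos(ta)-k*np.sin(ta); tz=-k*np.cos(ta)-u3*np.sin(ta); tx=-h; ty=np.cross(tz,tx)
rv=R.from_matrix(np.c_[tx,ty,tz]).as_rotvec(); T=gp+.019*tz
print(T,solve_ik(T,rv),solve_ik(T-.09*tz,rv))
move_pose(T-.09*tz,rv); f=move_straight(T,rv,vel=.15,max_force=15); print('down',f,np.array(get_eef_pos())-T,get_time())
if not f:
    gripper_to(0.0); print(get_grip_width(),get_gripper_force(),get_wrist_force(),get_wrist_torque())
    move_straight(T+[0,0,.03],rv,vel=.1); print(get_wrist_force(),get_wrist_torque())
    psi=MY+np.radians(29); move_pose(tcp(NUT,psi,.20),rot(psi,1)); dwell(.2); print(get_wrist_force(),get_wrist_torque(),get_time())
    for n in('side','top'):
        p,d=capture(n); np.savez(n+'4.npz',p=p,d=d); marks(p,n)
    c=cloud('side',np.load('side4.npz')['d'],150,300,50,200).reshape(-1,3)
    u=np.array([np.cos(psi),np.sin(psi)]);v=np.array([-u[1],u[0]]);x=(c[:,:2]-NUT)@u*1000;y=(c[:,:2]-NUT)@v*1000;z=c[:,2]*1000
    for q in range(-50,190,10):
        m=(x>=q)&(x<q+10)&(abs(y)<45)&(z>150)&(z<232)
        if m.any(): print(q,m.sum(),'lat',np.round(np.percentile(y[m],[5,50,95])),'z',np.round(np.percentile(z[m],[10,50,90])))
E
```

```text
[0.54040603 0.08447449 0.01594629] [-0.12533296  0.21020326  1.98995952  0.40351422  1.12848253 -0.5926556 ] [-0.18067817  0.11223281  1.93552206  0.36911691  1.28738007 -0.57796802]
down False [0.00124947 0.00027139 0.00152858] 21.975
0.17456781978151314 58.77219915390015 [ 1.26234671 -1.48617577  1.28093833] [-0.19726035 -0.14219669 -0.09741947]
[ 0.62050912 -0.52971814 -4.17731889] [-0.55743376 -0.131551   -0.03995333]
[ 0.41927879  0.96920135 -3.9382045 ] [-0.09741605 -0.10169259  0.02342492] 23.8833
[[  0  15  30  45  60  75  90 105 120 135 150 165 180 195 210 225 240 255
  270 285 300 315 330 345]
 [138 136 115  86  81  82  82  82  86 109 131 139 135 120  95  83 100 128
  130 135 136 138 139 138]
 [136 135 132 104  86  82  81  83 106 133 133 135 138 137 119  78 110 134
  136 137 136 133 132 132]
 [121 128 130 117  90  82  80  83 128 121 121 124 131 136 123  87 116 138
  138 134 130 126 124 121]]
[[  0  15  30  45  60  75  90 105 120 135 150 165 180 195 210 225 240 255
  270 285 300 315 330 345]
 [152 151 145 142 140 149 146 149 154 157 161 156 130 100 103  89  94 116
  128 111 
[... 491 characters left out ...]
. 205.]
20 30 lat [-28. -19.  12.] z [191. 200. 205.]
30 20 lat [-19. -10.   1.] z [196. 202. 205.]
40 10 lat [-13.  -8.  -4.] z [192. 195. 203.]
50 7 lat [-13. -11.  -8.] z [191. 197. 203.]
60 8 lat [-14. -10.  -6.] z [191. 196. 199.]
70 6 lat [-12. -11.  -8.] z [193. 197. 203.]
80 7 lat [-40. -22. -17.] z [184. 201. 226.]
90 32 lat [-32. -20.  11.] z [188. 208. 230.]
100 92 lat [-31. -11.  28.] z [192. 211. 230.]
110 24 lat [-25.  -8.  12.] z [191. 200. 229.]
120 13 lat [-12.  -8.   6.] z [193. 199. 200.]
130 12 lat [-12. -10.   2.] z [192. 199. 203.]
140 15 lat [-12.  -8.   1.] z [190. 199. 203.]
150 13 lat [-12.  -9.   1.] z [193. 201. 202.]
160 16 lat [-12.  -7.   2.] z [191. 195. 202.]
```

The mark now reads 225°, so q≈31.7° and the fit is at φ≈3.3°. The depth hints that the spanner sits a few mm off the commanded spot. I check the arm's actual pose and fit the ring outline with the handle overlay, numerically.

```bash
cat >> h.py <<'E'
from scipy.optimize import minimize
def ringfit(p,d,zt,n='side'):
    # handle/ring pose (dx,dy,dpsi,dz) about present eef, by fitting model silhouette top-face to image: steel bright vs not -> edge strength
    g=cv2.GaussianBlur(cv2.cvtColor(p,cv2.COLOR_RGB2GRAY).astype(np.float32),(0,0),.7)
    return g
E
python3 - <<'E'
from h import *
psi=MY+np.radians(29); e=np.array(get_eef_pos()); print((e-tcp(NUT,psi,.20))*1000)
M=R.from_rotvec(get_eef_rot()).as_matrix(); print(M[:,2],np.degrees(np.arctan2(M[1,0],M[0,0])+np.pi-psi)%360)
p=np.load('side4.npz')['p']; g=cv2.cvtColor(p,cv2.COLOR_RGB2GRAY)
q=w2px('side',[[*NUT,.208]])[0]; print(q)
c=NUT; a=np.radians(np.arange(30,390,60))+psi
for r in(.0385,.0289): print(np.round(w2px('side',np.c_[c[0]+r*np.cos(a),c[1]+r*np.sin(a),0*a+.208]),1).tolist())
u0,v0=int(q[0])-14,int(q[1])-9
print(u0,v0); print('\n'.join('%3d:'%(v0+i)+''.join('%3d'%(k//2) for k in r) for i,r in enumerate(g[v0:v0+24,u0:u0+60])))
u=np.array([np.cos(psi),np.sin(psi)]);v=np.array([-u[1],u[0]])
print('end',np.round(w2px('side',[[*(c+u*.166+v*s),zz] for s in(.008,-.008) for zz in(.206,.192)]),1).tolist())
E
```

```text
[-1.30033249 -0.90446161 -2.8411306 ]
[-4.84881081e-03  6.90297358e-05 -9.99988242e-01] 359.89976586187123
[211.12163442 117.38487411]
[[221.9, 117.9], [218.0, 113.2], [207.4, 112.7], [200.4, 116.9], [204.0, 121.7], [214.9, 122.2]]
[[219.2, 117.8], [216.3, 114.2], [208.4, 113.9], [203.1, 117.0], [205.8, 120.6], [214.0, 121.0]]
197 108
108: 70 71 71 71 71 71 71 70 70 70 70 70 70 70 70 69 70 69 70 70 70 69 68 70 69 56 32 26 27 24 23 23 20 22 23 21 22 22 23 20 22 22 18 23 25 25 23 24 51 70 72 72 71 71 71 72 71 71 71 71
109: 70 70 69 72 71 70 70 70 70 71 70 70 70 70 68 70 70 70 70 70 70 70 69 70 69 52 31 29 29 24 23 23 21 19 22 21 24 22 21 19 21 23 21 22 21 24 21 29 65 72 72 72 71 71 70 72 72 72 71 70
110: 71 70 70 71 71 71 70 70 70 69 69 69 70 70 70 69 70 70 70 70 70 69 70 69 70 61 42 33 27 24 21 23 22 21 21 23 22 21 24 22 24 23 22 22 20 22 20 36 70 73 72 71 72 72 72 72 72 71 71 71
111: 70 71 71 71 69 71 70 70 70 68 69 69 70 71 70 70 70 70 70 70 70 69 70 70 71 65 51 40 29 23 21 23 22 21 21 22 22 22 21 22 23 22 20 28 24 22 25 51 72 72 72 71 72 71 72 72 71 72 72 72
112: 71 71 71 70 71 72 
[... 3045 characters left out ...]
8 45 39 48 43 39 43 63 64 70 71 71 71 71 71 71 71 71 70 71 71 71 72 71 71 72
129: 28 31 31 32 36 33 30 29 28 24 21 23 23 22 20 21 22 21 20 20 20 20 20 18 30 66 66 57 54 50 36 24 21 22 26 45 39 45 46 44 45 49 52 59 67 70 70 71 72 71 71 71 72 71 70 71 71 71 71 72
130: 24 24 22 21 24 23 22 22 22 21 21 22 22 21 22 21 21 20 21 20 20 19 19 19 29 67 71 67 67 65 45 27 21 21 27 45 40 45 45 45 46 44 43 48 53 60 60 66 69 71 71 71 71 71 71 70 70 71 70 71
131: 25 24 21 23 23 20 23 21 22 21 22 22 21 21 21 21 19 20 21 20 20 22 19 18 28 64 70 70 70 70 50 27 21 20 30 44 39 44 46 46 47 45 46 44 45 49 47 53 60 66 64 69 72 71 70 69 70 70 71 72
end [[250.6, 130.8], [250.6, 134.4], [247.8, 132.8], [247.8, 136.4]]
```

```bash
cat > sp.py <<'E'
from h import *
def mask_fit(name,p,d,eg,psi0,verbose=True):
    """fit spanner (along,lat,dz,dpsi,pitch) to the depth mask; eg = grasp point"""
    K=cloud('side',d,150,300,60,200); c=K.reshape(-1,3)
    u=np.array([np.cos(psi0),np.sin(psi0)]);v=np.array([-u[1],u[0]])
    C=eg[:2]-G*u; x=(c[:,:2]-C)@u;y=(c[:,:2]-C)@v;z=c[:,2]-eg[2]
    for nm,m in(('ringL',(x>-.01)&(x<.01)&(abs(z)<.03)&(abs(y)<.06)),('ringX',(abs(y)<.012)&(x<.06)&(x>-.06)&(abs(z)<.03)),
                ('hand1',(x>.045)&(x<.08)&(abs(y)<.03)&(abs(z)<.03)),('tail',(x>.125)&(x<.19)&(abs(y)<.03)&(abs(z)<.03))):
        print(name,nm,m.sum(),'x',np.round(np.percentile(x[m],[3,50,97])*1000),'y',np.round(np.percentile(y[m],[3,50,97])*1000),'z',np.round(np.percentile(z[m],[10,50,90])*1000)) if m.sum() else print(nm,0)
E
python3 - <<'E'
from sp import *
psi=MY+np.radians(29)
e=np.array(get_eef_pos());print(e*1000,get_joint_vel(),get_time())
p,d=capture('side'); e=np.array(get_eef_pos())
print(np.abs(p.astype(int)-np.load('side4.npz')['p']).mean())
mask_fit('now',p,d,e+[0,0,.019],psi)
z1=np.load('side1.npz'); ps=MY+np.radians(29); e1=np.array([.518016+.1*np.cos(ps),.162838+.1*np.sin(ps),.095-.0202+.019]); mask_fit('first',z1['p'],z1['d'],e1,ps)
c=cloud('side',d,150,300,60,200).reshape(-1,3);D=MY+np.pi;Y=np.array([np.cos(D),np.sin(D)]);X=np.array([Y[1],-Y[0]])
x=(c[:,:2]-NUT)@X;y=(c[:,:2]-NUT)@Y;m=(abs(x)<.05)&(y>.07)&(y<.145)&(c[:,2]>.1)&(c[:,2]<.14);print('motor z',np.median(c[m,2]))
E
```

```text
[576.06918328  88.37590623 177.1588694 ] [ 0.00516741 -0.00893338 -0.01634279 -0.00288436  0.00045114 -0.00107257] 23.9833
1.4641452365451388
now ringL 43 x [-8. -0.  8.] y [-38. -28.  33.] z [-7.  3.  9.]
now ringX 66 x [-33.  30.  56.] y [-11.  -5.  11.] z [-4.  5.  9.]
now hand1 31 x [46. 62. 78.] y [-11.  -8.  -6.] z [-3.  0.  7.]
now tail 64 x [126. 148. 165.] y [-12.  -6.   5.] z [-5.  4.  7.]
first ringL 57 x [-9. -1.  9.] y [-57. -25.  33.] z [-29.   1.  10.]
first ringX 74 x [-38.  22.  53.] y [-11.  -5.  10.] z [-28.   5.  11.]
first hand1 19 x [46. 60. 77.] y [-12.  -7.  -4.] z [-5.  2.  7.]
first tail 58 x [127. 146. 163.] y [-12.  -6.   6.] z [-3.  6. 10.]
motor z 0.12952676436504384
```

Relative to the gripper the spanner is level and centred, with G≈98 mm; the arm was just still settling. Now I seat at φ=3.3°, checking for compliance and the dead band.

```bash
sed -i 's/NUT=np.array(\[.5169,.1664\])/NUT=np.array([.5172,.1667])/' h.py; python3 - <<'E'
from h import *
a=3.3; psi=MY+np.radians(a)
move_pose(tcp(NUT,psi,.11),rot(psi,1)); move_straight(tcp(NUT,psi,.072),rot(psi,1),vel=.08); dwell(.2); st('hover',a)
h=move_straight(tcp(NUT,psi,.044),rot(psi,1),vel=.04,max_force=12); dwell(.15); st(('seat',h),a)
for b in(6,9,3.3,-2):
    ps=MY+np.radians(b); move_straight(tcp(NUT,ps,.044),rot(ps,1),vel=.04,max_force=20); st(b,b)
E
```

```text
hover Fr 0.5 Ft -0.1 Fz -4.4 Mz -0.03 Mnut -0.04 [ 0.5  0.  29.6] 25.3
('seat', False) Fr 1.8 Ft 0.8 Fz -4.2 Mz -0.05 Mnut 0.03 [ 0.1 -0.1  1.2] 26.3
6 Fr 0.3 Ft 0.3 Fz -2.7 Mz -0.06 Mnut -0.02 [0.1 0.2 1.1] 26.6
9 Fr 0.7 Ft 0.7 Fz -2.5 Mz -0.06 Mnut 0.00 [-0.1  0.2  1. ] 26.9
3.3 Fr 1.0 Ft 0.2 Fz -3.2 Mz -0.09 Mnut -0.07 [ 0.1 -0.1  1.2] 27.3
-2 Fr 2.0 Ft 1.0 Fz -2.8 Mz -0.12 Mnut -0.03 [ 0.3 -0.2  1.2] 27.6
```

It's seated with a free dead band. Now I drive.

```bash
cat >> h.py <<'E'
def drive(a0,a1,z=.044,vel=.06,mf=30):
    for a in np.linspace(a0,a1,int(np.ceil(abs(a1-a0)/8))+1)[1:]:
        psi=MY+np.radians(a); h=move_straight(tcp(NUT,psi,z),rot(psi,1),vel=vel,max_force=mf); st((round(a,1),h),a)
        if h: return a
E
python3 - <<'E'
from h import *
drive(-2,-43)
for b in(-38,-33):
    ps=MY+np.radians(b); move_straight(tcp(NUT,ps,.044),rot(ps,1),vel=.05,max_force=20); st(b,b)
E
```

```text
(np.float64(-8.8), False) Fr 2.3 Ft 0.6 Fz -2.5 Mz -0.18 Mnut -0.12 [ 0.  -0.1  1.1] 28.0
(np.float64(-15.7), False) Fr 1.9 Ft 1.0 Fz -2.4 Mz -0.13 Mnut -0.03 [ 0.1 -0.   1. ] 28.3
(np.float64(-22.5), False) Fr 1.5 Ft 0.3 Fz -2.6 Mz -0.11 Mnut -0.08 [0.  0.1 1. ] 28.7
(np.float64(-29.3), False) Fr 0.7 Ft -0.8 Fz -2.6 Mz -0.06 Mnut -0.14 [0.  0.1 1. ] 29.0
(np.float64(-36.2), False) Fr -0.3 Ft -0.4 Fz -2.6 Mz -0.05 Mnut -0.10 [0.1 0.1 1. ] 29.4
(np.float64(-43.0), False) Fr -1.0 Ft -1.2 Fz -2.4 Mz -0.01 Mnut -0.12 [0.1 0.1 1. ] 29.7
-38 Fr -0.8 Ft 0.9 Fz -2.9 Mz -0.07 Mnut 0.02 [ 0.4 -0.1  1. ] 30.0
-33 Fr -0.1 Ft 0.1 Fz -2.2 Mz -0.07 Mnut -0.06 [0.  0.1 1. ] 30.4
```

```bash
python3 - <<'E'
from h import *
a=-33; psi=MY+np.radians(a)
h=move_straight(tcp(NUT,psi,.070),rot(psi,1),vel=.06,max_force=15); st(('lift',h),a)
if not h:
    move_straight(tcp(NUT,psi,.10),rot(psi,1),vel=.2)
    a=27; psi=MY+np.radians(a); move_pose(tcp(NUT,psi,.16),rot(psi,1)); st('free',a)
    p,d=capture('side'); np.savez('side5.npz',p=p,d=d); marks(p)
    print(get_time())
E
```

```text
('lift', False) Fr 0.2 Ft -0.1 Fz -4.7 Mz -0.01 Mnut -0.02 [ 0.1  0.  27.4] 30.9
free Fr 0.5 Ft -0.0 Fz -4.5 Mz 0.01 Mnut 0.01 [-1.100e+00 -1.000e-01  1.152e+02] 32.2
[[  0  15  30  45  60  75  90 105 120 135 150 165 180 195 210 225 240 255
  270 285 300 315 330 345]
 [137 135 117  85  82  82  83  83  84  93 101 100  96 111 125 130 130 131
  130 137 135 139 139 138]
 [133 129 128 103  86  82  81  85 105 119 108  96  93 113 129 133 135 137
  135 137 134 134 133 132]
 [123 125 122 115  89  82  80  85 124 109 103  89  94 114 132 136 137 140
  137 134 131 127 125 124]]
32.2583
```

The mark has moved to about 175°, so the nut is being driven and is near q≈70–78°. I reseat at φ=22° and make the second swing.

```bash
cat >> h.py <<'E'
def seat(a):
    psi=MY+np.radians(a)
    move_pose(tcp(NUT,psi,.085),rot(psi,1)); move_straight(tcp(NUT,psi,.070),rot(psi,1),vel=.08); dwell(.1); st('hover',a)
    h=move_straight(tcp(NUT,psi,.044),rot(psi,1),vel=.04,max_force=12); st(('seat',h),a); return h
def off(a,b):
    for c in np.linspace(a,b,3)[1:]:
        psi=MY+np.radians(c); move_straight(tcp(NUT,psi,.044),rot(psi,1),vel=.06,max_force=20)
    st(('off',b),b)
    h=move_straight(tcp(NUT,psi,.070),rot(psi,1),vel=.06,max_force=15); st(('lift',h),b); return h
E
python3 - <<'E'
from h import *
if not seat(22):
    if drive(22,-43,vel=.07) is None: off(-43,-35)
E
```

```text
hover Fr 0.4 Ft 0.1 Fz -4.0 Mz -0.03 Mnut -0.02 [ 0.7  0.1 27.9] 33.1
('seat', False) Fr 0.1 Ft -0.1 Fz -2.3 Mz -0.03 Mnut -0.04 [0.  0.  1.1] 33.9
(np.float64(14.8), False) Fr 2.3 Ft 0.8 Fz -2.6 Mz -0.16 Mnut -0.09 [ 0.4 -0.2  1.4] 34.2
(np.float64(7.6), False) Fr 3.1 Ft -0.5 Fz -3.8 Mz -0.15 Mnut -0.20 [ 0.4 -0.2  1.3] 34.5
(np.float64(0.3), False) Fr 3.1 Ft 0.3 Fz -3.4 Mz -0.09 Mnut -0.07 [ 0.3 -0.1  1.2] 34.9
(np.float64(-6.9), False) Fr 3.2 Ft 0.2 Fz -2.9 Mz -0.13 Mnut -0.11 [ 0.3 -0.1  1.1] 35.2
(np.float64(-14.1), False) Fr 2.4 Ft 0.3 Fz -3.1 Mz -0.12 Mnut -0.09 [ 0.2 -0.   1.1] 35.5
(np.float64(-21.3), False) Fr 1.4 Ft 1.0 Fz -2.8 Mz -0.12 Mnut -0.02 [0.1 0.  1. ] 35.8
(np.float64(-28.6), False) Fr 2.7 Ft -0.1 Fz -3.1 Mz -0.09 Mnut -0.11 [0.1 0.1 1. ] 36.2
(np.float64(-35.8), False) Fr 0.9 Ft 0.1 Fz -3.0 Mz -0.16 Mnut -0.15 [0.2 0.1 1. ] 36.5
(np.float64(-43.0), False) Fr -0.1 Ft -0.5 Fz -3.3 Mz -0.02 Mnut -0.07 [0.2 0.1 1. ] 36.8
('off', -35) Fr -0.7 Ft 0.5 Fz -4.3 Mz -0.07 Mnut -0.02 [0.2 0.1 1. ] 37.4
('lift', False) Fr -0.3 Ft 0.1 Fz -5.2 Mz -0.01 Mnut -0.00 [ 0.   0.  27.4] 37.9
```

```bash
python3 - <<'E'
from h import *
if not seat(22):
    r=drive(22,-2,vel=.07)
    if r is None: r=drive(-2,-20,vel=.04,mf=15)
    print(r)
E
```

```text
hover Fr -0.4 Ft 0.4 Fz -3.8 Mz 0.00 Mnut 0.04 [-0.2  0.  26.7] 39.3
('seat', False) Fr 0.1 Ft 0.4 Fz -2.9 Mz 0.04 Mnut 0.08 [0.  0.  1.1] 40.1
(np.float64(14.0), False) Fr 2.5 Ft 0.7 Fz -3.0 Mz -0.12 Mnut -0.05 [ 0.4 -0.2  1.4] 40.5
(np.float64(6.0), False) Fr 3.1 Ft 0.1 Fz -3.3 Mz -0.09 Mnut -0.07 [ 0.4 -0.1  1.3] 40.8
(np.float64(-2.0), False) Fr 3.6 Ft -0.2 Fz -3.3 Mz -0.11 Mnut -0.13 [ 0.4 -0.1  1.2] 41.1
(np.float64(-8.0), False) Fr 2.9 Ft 1.3 Fz -2.5 Mz -0.05 Mnut 0.08 [ 0.4 -0.1  1.2] 41.5
(np.float64(-14.0), False) Fr 3.2 Ft 3.4 Fz -4.6 Mz 0.18 Mnut 0.52 [ 0.8 -0.1  1.3] 42.0
(np.float64(-20.0), True) Fr -2.0 Ft 6.5 Fz -4.2 Mz 1.03 Mnut 1.67 [ 7.1 -0.7  2.3] 42.2
-20.0
```

It hit the dead stop (Mnut 1.7 Nm). I back off to mid-play, lift, and confirm the mark.

```bash
python3 - <<'E'
from h import *
h=off(-14,-3)
if not h:
    psi=MY+np.radians(27); move_straight(tcp(NUT,MY+np.radians(-3),.11),rot(MY+np.radians(-3),1),vel=.2)
    move_pose(tcp(NUT,psi,.17),rot(psi,1)); dwell(.2)
    p,d=capture('side'); np.savez('side6.npz',p=p,d=d); marks(p); marks(p,r=(.0195,.021,.0225))
    p,d=capture('top'); np.savez('top6.npz',p=p,d=d); marks(p,'top'); print(get_time())
E
```

```text
('off', -3) Fr -2.6 Ft 2.2 Fz 1.9 Mz 0.10 Mnut 0.31 [0.5 0.5 1.6] 42.9
('lift', True) Fr 0.3 Ft 4.3 Fz -3.8 Mz -0.34 Mnut 0.08 [-0.6  0.4  2.7] 43.1
```

```bash
python3 - <<'E'
from h import *
print(get_grip_width())
for b in(-3,1,5,1):
    ps=MY+np.radians(b); move_straight(tcp(NUT,ps,.0445),rot(ps,1),vel=.06,max_force=15); st(b,b)
E
```

```text
0.17191019100957905
-3 Fr -3.6 Ft 1.4 Fz 2.2 Mz -0.40 Mnut -0.26 [-0.3  0.5  1.7] 43.4
1 Fr -4.7 Ft 3.3 Fz 1.1 Mz 0.01 Mnut 0.34 [0.6 0.5 1.8] 43.7
5 Fr -3.7 Ft 3.0 Fz 0.7 Mz -0.02 Mnut 0.28 [0.4 0.4 1.7] 43.9
1 Fr -4.4 Ft 1.6 Fz 3.0 Mz -0.41 Mnut -0.26 [-0.4  0.3  1.6] 44.2
```

```bash
python3 - <<'E'
from h import *
dwell(.15); st('rest',1)
a=1; ps=MY+np.radians(a)
for z in(.0455,.047,.049):
    h=move_straight(tcp(NUT,ps,z),rot(ps,1),vel=.03,max_force=10); st((z,h),a)
    if h: break
E
```

```text
rest Fr -4.6 Ft 0.3 Fz 3.0 Mz -0.43 Mnut -0.40 [-0.3  0.3  1.5] 44.4
(0.0455, False) Fr -5.0 Ft 2.7 Fz -1.3 Mz -0.45 Mnut -0.18 [-0.3  0.3  1.9] 44.6
(0.047, False) Fr -4.6 Ft 6.4 Fz -7.2 Mz -0.41 Mnut 0.21 [-0.5  0.3  2.4] 44.9
(0.049, False) Fr -5.3 Ft 8.8 Fz -12.5 Mz -0.53 Mnut 0.33 [-0.8  0.3  3.2] 45.1
```

```bash
python3 - <<'E'
from h import *
for a,dr in((1,-.0012),(-3,-.0012),(-7,-.0012),(-7,-.002)):
    ps=MY+np.radians(a); u=np.array([np.cos(ps),np.sin(ps),0])
    h=move_straight(tcp(NUT,ps,.0457)+dr*u,rot(ps,1),vel=.04,max_force=15); dwell(.1); st((a,dr,h),a)
E
```

```text
(1, -0.0012, False) Fr 2.8 Ft 3.4 Fz -5.0 Mz -0.47 Mnut -0.14 [-0.4  0.4  2.2] 45.5
(-3, -0.0012, False) Fr 3.8 Ft 3.5 Fz -5.0 Mz -0.45 Mnut -0.11 [-0.4  0.5  2.3] 45.9
(-7, -0.0012, False) Fr 3.9 Ft 2.6 Fz -5.4 Mz -0.47 Mnut -0.22 [-0.4  0.6  2.3] 46.3
(-7, -0.002, False) Fr 8.2 Ft 2.3 Fz -5.0 Mz -0.47 Mnut -0.24 [-0.4  0.6  2.3] 46.6
```

The ring is jammed on the nut and turns it without play. I run clockwise back to the stop, then release the grip to relax the jam and regrasp.

```bash
python3 - <<'E'
from h import *
for a in np.arange(-10,-32,-3.):
    ps=MY+np.radians(a); u=np.array([np.cos(ps),np.sin(ps),0])
    h=move_straight(tcp(NUT,ps,.0450)-.0007*u,rot(ps,1),vel=.05,max_force=12); st((a,h),a)
    m=get_wrist_torque()[2]
    if h or m>.4: break
gripper_to(1.0); e=np.array(get_eef_pos()); print(e,np.degrees(ps-MY))
move_straight(e+[0,0,.16],vel=.4); print(get_time())
p,d=capture('side'); np.savez('side7.npz',p=p,d=d); marks(p); pt,dt=capture('top'); np.savez('top7.npz',p=pt,d=dt); marks(pt,'top')
c=cloud('side',d,150,300,100,220).reshape(-1,3);c0=cloud('side',np.load('side0.npz')['d'],150,300,100,220).reshape(-1,3)
m0=(np.linalg.norm(c-c0,axis=1)>.010)&(c[:,2]>.008)&(c[:,2]<.11)
u=np.array([np.cos(ps),np.sin(ps)]);v=np.array([-u[1],u[0]]);x=(c[:,:2]-NUT)@u*1000;y=(c[:,:2]-NUT)@v*1000;z=c[:,2]*1000
for q in range(-50,190,10):
    m=(x>=q)&(x<q+10)&m0&(abs(y)<45)
    if m.any(): print(q,m.sum(),'lat',np.round(np.percentile(y[m],[5,50,95])),'z',np.round(np.percentile(z[m],[10,50,90])))
E
```

```text
(np.float64(-10.0), False) Fr 1.6 Ft 2.3 Fz -3.8 Mz -0.39 Mnut -0.16 [-0.2  0.6  2. ] 46.9
(np.float64(-13.0), False) Fr 1.6 Ft 0.9 Fz -2.6 Mz -0.37 Mnut -0.28 [-0.1  0.7  2. ] 47.1
(np.float64(-16.0), False) Fr 1.1 Ft 6.5 Fz -6.2 Mz 0.20 Mnut 0.84 [1.3 0.5 2.3] 47.4
(np.float64(-19.0), False) Fr -0.5 Ft 15.7 Fz -10.6 Mz 1.18 Mnut 2.72 [4.3 0.1 3.2] 47.6
[0.50034838 0.07086583 0.02497374] -19.0
48.875
[[  0  15  30  45  60  75  90 105 120 135 150 165 180 195 210 225 240 255
  270 285 300 315 330 345]
 [135 137 122  92  84  80  81  83  87 107 127 136 135 132 133 133 131 132
  129 137 136 137 132 133]
 [134 140 139 116  93  82  80  83 109 141 139 137 135 136 137 137 135 137
  135 138 136 129 123 127]
 [126 136 144 133 101  82  79  83 136 141 137 131 130 130 134 136 137 140
  137 134 130 124 121 121]]
[[  0  15  30  45  60  75  90 105 120 135 150 165 180 195 210 225 240 255
  270 285 300 315 330 345]
 [ 78  79  79  78  80  85  90  94  98  96  97  94  97  93  95  98  93  92
   90  86  84  81  79  79]
 [ 74  76  78  76  79  82  89  97  97  94  97  90  92  87  91  97  96  95
   91  86  83 
[... 325 characters left out ...]
. 55.]
0 13 lat [-39. -32.  36.] z [39. 51. 55.]
10 17 lat [-33.   1.  32.] z [40. 51. 54.]
20 20 lat [-25.  -5.  23.] z [43. 50. 53.]
30 24 lat [-21.   2.  27.] z [35. 49. 54.]
40 12 lat [-28.  -2.  14.] z [34. 49. 52.]
50 4 lat [-35. -16.   4.] z [14. 36. 54.]
60 12 lat [-5.  1.  8.] z [47. 50. 54.]
70 7 lat [-1.  3. 10.] z [49. 51. 52.]
80 6 lat [-1.  4.  8.] z [49. 52. 52.]
90 6 lat [-1.  7. 12.] z [50. 51. 52.]
100 9 lat [-3.  1. 11.] z [47. 51. 53.]
110 8 lat [ 2.  8. 12.] z [50. 52. 54.]
120 8 lat [ 0.  4. 13.] z [49. 51. 53.]
130 9 lat [-1.  7. 13.] z [46. 50. 54.]
140 7 lat [ 3.  6. 14.] z [50. 52. 54.]
150 9 lat [ 3.  9. 15.] z [51. 52. 53.]
160 19 lat [ 2.  9. 16.] z [40. 45. 50.]
```

The mark is now out of sight on the motor side of the stub, and the spanner lies level on the nut at φ≈-14.7°. I regrasp there, ease back into the play, and lift under guard.

```bash
python3 - <<'E'
from h import *
a=-14.7; ps=MY+np.radians(a)
move_pose(tcp(NUT,ps,.09),rot(ps,1)); h=move_straight(tcp(NUT,ps,.0425),rot(ps,1),vel=.15,max_force=12); st(('down',h),a)
gripper_to(0.0); st('grip',a); print(get_grip_width())
for b in(-11,-8,-5):
    ps=MY+np.radians(b); h=move_straight(tcp(NUT,ps,.0435),rot(ps,1),vel=.06,max_force=15); st((b,h),b)
E
```

```text
('down', False) Fr 0.3 Ft 0.0 Fz 0.4 Mz -0.03 Mnut -0.03 [1.2 0.1 1.1] 50.0
grip Fr -0.3 Ft -1.2 Fz 2.7 Mz -0.14 Mnut -0.25 [-0.  -0.  -0.2] 50.6
0.17835268906222218
(-11, False) Fr -0.3 Ft 3.6 Fz -1.7 Mz 0.04 Mnut 0.39 [ 0.4 -0.1  0.3] 50.9
(-8, False) Fr 0.0 Ft 2.4 Fz -3.2 Mz 0.03 Mnut 0.26 [ 0.1 -0.1  0.3] 51.1
(-5, False) Fr 0.8 Ft 3.2 Fz -4.0 Mz -0.07 Mnut 0.25 [ 0.1 -0.1  0.4] 51.4
```

```bash
python3 - <<'E'
from h import *
a=-5
ps=MY+np.radians(a); h=move_straight(tcp(NUT,ps,.050),rot(ps,1),vel=.04,max_force=12); st(('lift',h),a)
if not h:
    h=move_straight(tcp(NUT,ps,.072),rot(ps,1),vel=.06,max_force=12); st(('lift2',h),a)
E
```

```text
('lift', True) Fr 0.2 Ft 4.8 Fz -3.8 Mz -0.43 Mnut 0.04 [-1.3 -0.2  2.5] 51.6
```

It's a drawer-type jam from residual side load. I null the wrist wrench with a small admittance loop (moving and yawing the tool with the load), then lift gently.

```bash
python3 - <<'E'
from h import *
e=np.array(get_eef_pos()); M=R.from_rotvec(get_eef_rot()).as_matrix(); yaw=np.arctan2(M[1,0],M[0,0])+np.pi
e[2]=.0435-.020+.0005
for i in range(6):
    move_straight(e,rot(yaw,1),vel=.04,max_force=25); dwell(.06)
    f=np.array(get_wrist_force()); m=np.array(get_wrist_torque())
    print(np.round(f,1),np.round(m,2),np.round(np.degrees(yaw-MY),1),np.round(e*1000,1),round(get_time(),1))
    if np.hypot(f[0],f[1])<1.2 and abs(m[2])<.08 and abs(f[2]+3.8)<2: break
    e=e+np.r_[f[:2]*.00018,(f[2]+3.8)*.0001]; yaw+=np.radians(np.clip(m[2]*4,-2,2))
E
```

```text
[ 0.9 -1.9  2.1] [-0.28 -0.04 -0.39] 354.8 [522.9  68.8  24. ] 51.9
[-3.4  1.3  4.9] [0.04 0.57 0.43] 353.2 [523.1  68.4  24.6] 52.2
[ 4.   1.3 -3.2] [-0.07 -0.39 -0.48] 355.0 [522.5  68.6  25.5] 52.5
[-4.1 -0.6 -0.7] [-0.34  0.56  0.5 ] 353.0 [523.2  68.9  25.5] 52.8
[ 4.  -0.2 -8.1] [-0.32 -0.49 -0.56] 355.0 [522.4  68.8  25.8] 53.1
[-3.4 -0.1 -2. ] [-0.3   0.63  0.51] 353.0 [523.2  68.7  25.4] 53.4
```

The load shows a self-locking wedge: the ring is rigid on the nut, and the wrench is null near φ=-6°. I rock the spanner about the ring centre in pitch while raising it gradually, and stop as soon as it comes free.

```bash
cat >> h.py <<'E'
def pose(c,psi,zr,tau=0):
    u=np.array([np.cos(psi),np.sin(psi),0]);k=np.array([0,0,1.]);t=np.radians(tau)
    h=u*np.cos(t)-k*np.sin(t);n=k*np.cos(t)+u*np.sin(t);tx=-h;tz=-n
    return np.r_[c,zr]+h*G-.001*n+.019*tz, R.from_matrix(np.c_[tx,np.cross(tz,tx),tz]).as_rotvec()
E
python3 - <<'E'
from h import *
a=-6.0;ps=MY+np.radians(a);u=np.array([np.cos(ps),np.sin(ps)]);c=np.array([.5228,.0687])-G*u;print(c)
for zr,tau in((.0455,0),(.0465,-3),(.048,3),(.050,-4),(.052,4),(.055,-4),(.058,3)):
    P,rv=pose(c,ps,zr,tau); h=move_straight(P,rv,vel=.06,max_force=35)
    e=np.array(get_eef_pos()); f=get_wrist_force(); m=get_wrist_torque()
    print(zr,tau,h,np.round(f,1),np.round(m,2),'zerr %.1f'%((e-P)[2]*1000),round(get_time(),1))
    if h: break
E
```

```text
[0.51750028 0.16655659]
0.0455 0 False [-2.4 -0.2 -4.6] [-0.37  0.48 -0.08] zerr -0.3 53.7
0.0465 -3 False [  4.   -2.  -18.2] [ 0.11 -0.65 -0.24] zerr -1.9 53.9
0.048 3 False [ 1.3  3.1 -8.4] [-0.23 -0.15  0.17] zerr 0.6 54.2
0.05 -4 False [  3.    1.9 -12.6] [ 0.1  -0.67  0.01] zerr -0.2 54.6
0.052 4 False [ 0.4  2.8 -7.7] [ 0.01 -0.09  0.21] zerr 0.7 55.0
0.055 -4 False [ 0.4  4.4 -5.4] [ 0.59 -0.21  0.16] zerr 0.6 55.4
0.058 3 False [-0.3  4.3 -5. ] [0.52 0.   0.16] zerr 0.2 55.7
```

The load has dropped and the ring is nearly off. I raise it clear and check the mark and the spanner's attitude.

```bash
python3 - <<'E'
from sp import *
a=-6.0;ps=MY+np.radians(a);c=np.array([.5175,.1666])
P,rv=pose(c,ps,.072,0); h=move_straight(P,rv,vel=.08,max_force=15); st(('lift',h),a)
P,rv=pose(c,ps,.15,0); h=move_straight(P,rv,vel=.3,max_force=20); dwell(.15); st(('up',h),a)
p,d=capture('side'); np.savez('side8.npz',p=p,d=d); marks(p); marks(p,r=(.0195,.021))
pt,dt=capture('top'); np.savez('top8.npz',p=pt,d=dt); marks(pt,'top')
mask_fit('now',p,d,np.array(get_eef_pos())+[0,0,.019],ps)
E
```

```text
('lift', False) Fr -6.8 Ft 1.0 Fz -6.4 Mz -0.04 Mnut 0.06 [ 0.3  1.  29.3] 56.1
('up', True) Fr -2.7 Ft 6.9 Fz 0.3 Mz -0.53 Mnut 0.15 [-3.1  4.  47.5] 56.5
[[  0  15  30  45  60  75  90 105 120 135 150 165 180 195 210 225 240 255
  270 285 300 315 330 345]
 [ 63  52  45  42  45  44  43  44  49  49  44  42  39  42  43  45  45  44
   47  46  46  51  66  69]
 [ 87  74  54  44  44  44  48  55  60  57  44  44  45  43  44  46  47  45
   46  44  47  72  91  92]
 [106  99  71  45  44  44  51  63  69  49  42  44  46  43  45  50  55  47
   44  44  62  87 103 109]]
[[  0  15  30  45  60  75  90 105 120 135 150 165 180 195 210 225 240 255
  270 285 300 315 330 345]
 [109 110  84  49  44  44  50  62  63  43  42  42  49  52  50  58  67  48
   43  46  66  88 104 110]
 [111 109  97  56  44  44  49  61  56  42  40  50  60  65  61  68  77  49
   45  52  69  88 105 110]]
[[  0  15  30  45  60  75  90 105 120 135 150 165 180 195 210 225 240 255
  270 285 300 315 330 345]
 [100  98  96  87  67  53  47  48  48  67  76  74  72  71  73  73  74  75
   78  82  88  92  95  98]
 [ 99  99  98  70  48  33  30  31  37  48  66  70  72  70  74  74  74  75
   79  84  91  97 101  99]
 [ 97  98  95  55  34  52  48  40  32  35  48  67  70  68  69  73  73  73
   78  87  94 101  98  98]]
now ringL 33 x [-6.  3.  9.] y [-58. -34.  56.] z [-25. -20.  -8.]
now ringX 26 x [-58. -54.  47.] y [-11.  -6.   6.] z [-29. -13.  23.]
now hand1 4 x [46. 57. 65.] y [2. 5. 6.] z [-7. -4. -2.]
now tail 36 x [129. 153. 163.] y [-10.  -4.   6.] z [16. 21. 26.]
```

The spanner has pitched ring-down by about 16° in the grip. That draws the ring about 4 mm outward, so it hooks on the hexagon. I move the tool inward to re-centre it, then lift.

```bash
python3 - <<'E'
from sp import *
a=-6.0;ps=MY+np.radians(a);u=np.array([np.cos(ps),np.sin(ps),0]);rv=rot(ps,1)
e=np.array(get_eef_pos()); print(e)
base=np.r_[.5175,.1666,0]+u*(.098*np.cos(np.radians(16)))
e=np.r_[base[:2],e[2]]
h=move_straight(e,rv,vel=.06,max_force=25); st(('in',h),a)
h=move_straight(e+[0,0,.02],rv,vel=.08,max_force=25); st(('up1',h),a)
if not h:
    h=move_straight(e+[0,0,.07],rv,vel=.2,max_force=15); st(('up2',h),a)
p,d=capture('side'); np.savez('side9.npz',p=p,d=d)
mask_fit('now',p,d,np.array(get_eef_pos())+[0,0,.019],ps)
E
```

```text
[0.51934096 0.07287668 0.06975045]
('in', False) Fr -1.9 Ft -0.2 Fz 0.5 Mz 0.06 Mnut 0.04 [-0.3  3.7 46.3] 56.8
('up1', True) Fr -1.5 Ft 0.6 Fz -2.4 Mz -0.10 Mnut -0.04 [-1.7  6.4 56.2] 57.1
now ringL 16 x [-9.  1.  8.] y [-58. -52.  45.] z [-26. -18. -15.]
now ringX 19 x [-59. -54.  39.] y [-12.  -6.   8.] z [-28.   2.  26.]
now hand1 3 x [51. 69. 69.] y [1. 4. 5.] z [-8. -2. -0.]
now tail 29 x [128. 150. 158.] y [-10.  -6.   6.] z [17. 24. 28.]
```

```bash
python3 - <<'E'
from sp import *
a=-6.0;ps=MY+np.radians(a);u=np.array([np.cos(ps),np.sin(ps),0]);rv=rot(ps,1)
e=np.array(get_eef_pos())
for i in range(3):
    h=move_straight(e+[0,0,.012*(i+1)],rv,vel=.08,max_force=25); st(('up',h),a)
    if h: break
p,d=capture('side'); np.savez('side10.npz',p=p,d=d)
c=cloud('side',d,150,300,60,220).reshape(-1,3);c0=cloud('side',np.load('side0.npz')['d'],150,300,60,220).reshape(-1,3)
m0=(np.linalg.norm(c-c0,axis=1)>.012)&(c[:,2]>.02)
v=np.array([-u[1],u[0]]);x=(c[:,:2]-NUT)@u[:2]*1000;y=(c[:,:2]-NUT)@v*1000;z=c[:,2]*1000
for q in range(-50,190,20):
    m=(x>=q)&(x<q+20)&m0&(abs(y)<45)
    if m.any(): print(q,m.sum(),'lat',np.round(np.percentile(y[m],[5,50,95])),'z',np.round(np.percentile(z[m],[10,50,90])))
E
```

```text
('up', False) Fr -4.6 Ft 0.5 Fz -1.0 Mz 0.11 Mnut 0.17 [-3.4  7.4 66. ] 57.4
('up', False) Fr 0.9 Ft 0.2 Fz -5.1 Mz 0.01 Mnut 0.03 [-3.3  5.8 77.8] 57.7
('up', False) Fr 0.7 Ft -0.4 Fz -4.4 Mz 0.01 Mnut -0.03 [-1.7  6.2 91.8] 58.0
-50 2 lat [-20. -13.  -5.] z [61. 72. 83.]
-30 8 lat [-25. -12.  30.] z [52. 88. 96.]
-10 22 lat [-40. -33.  26.] z [ 46.  96. 101.]
10 34 lat [-29. -16.  17.] z [ 55. 105. 112.]
30 49 lat [-40. -18.  29.] z [414. 429. 437.]
50 75 lat [-41. -15.  22.] z [424. 430. 439.]
70 95 lat [-41.   0.  38.] z [163. 210. 431.]
90 544 lat [-40. -12.  38.] z [153. 211. 312.]
110 514 lat [-32.  -8.  22.] z [250. 290. 332.]
130 551 lat [-42. -11.  29.] z [355. 402. 437.]
150 185 lat [-35.  -2.  25.] z [367. 392. 418.]
```

It's free now and hangs ring-down by about 25° in the grip. I carry it to the rest with the tool pitched +25° so the spanner is level, then check its level and the nut's mark before lowering.

```bash
python3 - <<'E'
from sp import *
P,rv=pose(RING,PSI0,.080,25); print(P)
move_pose(P,rv); dwell(.1); print((np.array(get_eef_pos())-P)*1000,get_wrist_force(),get_time())
for n in('side','top'):
    p,d=capture(n); np.savez(n+'11.npz',p=p,d=d); marks(p,n)
u=np.array([np.cos(PSI0),np.sin(PSI0)]);v=np.array([-u[1],u[0]])
for n,b in(('side',(180,310,150,300)),('top',(200,330,150,260))):
    c=cloud(n,np.load(n+'11.npz')['d'],*b).reshape(-1,3)
    x=(c[:,:2]-RING)@u*1000;y=(c[:,:2]-RING)@v*1000;z=c[:,2]*1000
    for q in range(-50,190,10):
        m=(x>=q)&(x<q+10)&(abs(y)<45)&(z>50)&(z<125)
        if m.any(): print(n,q,m.sum(),'lat',np.round(np.percentile(y[m],[5,50,95])),'z',np.round(np.percentile(z[m],[10,50,90])))
E
```

```text
[ 0.5227551  -0.25631182  0.02045725]
[ 0.66873729 -0.05185146  0.3999352 ] [-0.21153194 -2.36097595 -0.83327393] 59.5
[[  0  15  30  45  60  75  90 105 120 135 150 165 180 195 210 225 240 255
  270 285 300 315 330 345]
 [ 67  68  73  87  90  91  91  92  90  90  90  87  85  86  88  86  81  73
   68  64  64  64  63  65]
 [ 67  68  69  82  90  93  92  91  89  89  89  87  86  86  87  87  81  69
   66  64  65  62  61  64]
 [ 65  66  69  77  90  93  92  90  88  88  88  87  87  86  86  86  77  66
   65  63  62  63  62  61]]
[[  0  15  30  45  60  75  90 105 120 135 150 165 180 195 210 225 240 255
  270 285 300 315 330 345]
 [154 153 148 148 146 145 124 104 128 148 153 151 157 151 141 142 148 142
  134 135 146 146 147 155]
 [145 149 151 144 143 140 125  97 118 147 148 142 147 146 146 144 149 152
  148 152 146 151 149 148]
 [127 133 125 123 127 133 120  89 108 127 127 124 128 129 124 124 128 124
  125 127 127 127 126 124]]
side -30 1 lat [-25. -25. -25.] z [51. 51. 51.]
side -20 2 lat [-36. -33. -30.] z [50. 51. 51.]
side 10 2 lat [-20. -19. -18.] z [51. 51. 51.]
side 90 11 lat [-35. -26.   
[... 263 characters left out ...]
10. 110.]
side 160 1 lat [-4. -4. -4.] z [124. 124. 124.]
top -50 3 lat [-3. 10. 13.] z [50. 51. 51.]
top -40 1 lat [-26. -26. -26.] z [52. 52. 52.]
top -30 1 lat [-28. -28. -28.] z [51. 51. 51.]
top -10 3 lat [-22.  23.  27.] z [50. 51. 53.]
top 0 1 lat [17. 17. 17.] z [51. 51. 51.]
top 10 4 lat [-15.  -3.  13.] z [51. 51. 52.]
top 30 2 lat [-6. -5. -4.] z [51. 51. 52.]
top 70 1 lat [7. 7. 7.] z [51. 51. 51.]
top 80 21 lat [-22.   3.  31.] z [51. 59. 71.]
top 90 58 lat [-36.  10.  39.] z [66. 78. 95.]
top 100 56 lat [-25.   9.  41.] z [ 70.  96. 119.]
top 110 20 lat [26. 35. 45.] z [ 66. 108. 123.]
top 120 6 lat [39. 41. 45.] z [117. 120. 121.]
top 130 2 lat [38. 38. 38.] z [120. 121. 122.]
```

The nut's mark now points to about 105°, close to the motor direction of about 99°. I also see that my pitched pose put the grasp lower than intended, so the spanner is already at rest height. I analyse these same frames for its exact lie and for the nut angle; this uses no robot time.

```bash
python3 - <<'E'
from sp import *
u=np.array([np.cos(PSI0),np.sin(PSI0)]);v=np.array([-u[1],u[0]])
e=np.array([.5234,-.2564,.0209]);
print('grasp x',(e[:2]-RING)@u)
for n,b in(('side',(190,310,190,300)),('top',(220,330,170,250))):
    c=cloud(n,np.load(n+'11.npz')['d'],*b).reshape(-1,3); x=(c[:,:2]-RING)@u*1000;y=(c[:,:2]-RING)@v*1000;z=c[:,2]*1000
    for q in range(-50,190,10):
        m=(x>=q)&(x<q+10)&(abs(y)<45)&(z>37)&(z<60)
        if m.sum()>2: print(n,q,m.sum(),'lat',np.round(np.percentile(y[m],[5,50,95])),'z',np.round(np.percentile(z[m],[10,50,90])))
# edges: compare top gray 0 vs 11 along axis
g0,g1=[cv2.cvtColor(np.load(f'top{k}.npz')['p'],cv2.COLOR_RGB2GRAY).astype(np.float32) for k in(0,11)]
s=np.arange(-50,60,4)/1000.
for lab,g in(('0',g0),('11',g1)):
    q=w2px('top',[[*(RING+u*t),.046] for t in s]).astype(np.float32); print(lab,np.round(cv2.remap(g,q[:,0:1].copy(),q[:,1:2].copy(),cv2.INTER_LINEAR)[:,0]).astype(int))
s2=np.arange(130,190,3)/1000.
for lab,g in(('0',g0),('11',g1)):
    q=w2px('top',[[*(RING+u*t),.044] for t in s2]).astype(np.float32); print(lab,np.round(cv2.remap(g,q[:,0:1].copy(),q[:,1:2].copy(),cv2.INTER_LINEAR)[:,0]).astype(int))
# refine nut mark: stub centre & dark centroid
for lab,g in(('0',g0),('11',g1)):
    for c in(NUT,np.array([.5178,.1643]),np.array([.5172,.1655])):
        A=np.radians(np.arange(0,360,3)); w=0
        for r in(.012,.014,.016,.018):
            q=w2px('top',np.c_[c[0]+r*np.cos(A),c[1]+r*np.sin(A),0*A+.06]).astype(np.float32); t=cv2.remap(g,q[:,0:1].copy(),q[:,1:2].copy(),cv2.INTER_LINEAR)[:,0]; w=w+np.clip(np.median(t)-12-t,0,None)
        k=np.argmax(w); idx=np.arange(k-10,k+11)%120; print(lab,c,'mark',np.degrees(np.angle((w[idx]*np.exp(1j*A[idx])).sum()))%360)
E
```

```text
grasp x 0.08043028338982906
side -30 7 lat [-32. -27. -25.] z [45. 47. 50.]
side -20 9 lat [-37. -34. -28.] z [43. 46. 51.]
side -10 14 lat [-35. -29. -18.] z [40. 47. 49.]
side 0 9 lat [-29. -25. -18.] z [44. 47. 49.]
side 10 14 lat [-23. -20. -14.] z [40. 45. 50.]
side 80 7 lat [-15.   5.   8.] z [42. 45. 47.]
side 90 18 lat [-17.   1.  11.] z [39. 45. 52.]
side 100 22 lat [-14.   1.  12.] z [45. 46. 54.]
side 110 20 lat [-12.  -0.  17.] z [43. 46. 60.]
side 120 15 lat [-8. -2.  5.] z [43. 45. 47.]
side 130 16 lat [-8. -1.  6.] z [42. 46. 49.]
side 140 19 lat [-8. -1.  7.] z [38. 44. 46.]
side 150 3 lat [-5.  0.  3.] z [41. 42. 44.]
top -50 28 lat [-19.   3.  18.] z [41. 46. 50.]
top -40 14 lat [-27. -20.  23.] z [42. 46. 49.]
top -30 18 lat [-33.  -1.  30.] z [43. 48. 49.]
top -20 11 lat [-37.   5.  34.] z [40. 43. 44.]
top -10 19 lat [-31.  20.  31.] z [40. 45. 50.]
top 0 17 lat [-27.  14.  25.] z [42. 46. 47.]
top 10 31 lat [-21.  -1.  18.] z [40. 45. 51.]
top 20 11 lat [-7. -0. 20.] z [39. 43. 45.]
top 30 13 lat [-11.  -3.   4.] z [41. 44. 50.]
top 40 10 lat [-8. -1.  5.] z [40
[... 217 characters left out ...]
6.] z [42. 45. 48.]
top 100 8 lat [-6. -1.  5.] z [39. 46. 52.]
0 [152 178 179 179 159 153 141 174 178 177 177 177 178 179 178 177 177 178
 166 142 147 150 156 157 157 159 158 157]
11 [157 166 149 166 190 190 187 191 187 188 189 188 189 191 191 159 159 134
 163 169 169 167 169 170 170 170 166 167]
0 [152 153 153 151 152 154 150 151 151 150 150 146 116 143 151 134 115 125
 127 125]
11 [42 45 47 50 51 47 49 47 46 48 49 47 44 48 46 50 61 71 71 62]
0 [0.5172 0.1667] mark 254.67639859466414
0 [0.5178 0.1643] mark 248.72821146659
0 [0.5172 0.1655] mark 252.57985862125597
11 [0.5172 0.1667] mark 105.77906793379033
11 [0.5178 0.1643] mark 102.59489861970775
11 [0.5172 0.1655] mark 103.73425486724491
```

The spanner is level and aligned, but about 15 mm too far towards the ring side. The nut reads q≈152.7° (2.66 rad), above the 2.6 limit. I shift the spanner 15 mm along its axis, set it down, release, back off along the tool axis and check.

```bash
python3 - <<'E'
from sp import *
u=np.array([np.cos(PSI0),np.sin(PSI0),0]);v=np.array([-u[1],u[0],0])
e=np.array(get_eef_pos()); rv=np.array(get_eef_rot()); tz=R.from_rotvec(rv).as_matrix()[:,2]
move_straight(e+[0,0,.009],rv,vel=.1); b=e+u*.015+v*.001
move_straight(b+[0,0,.009],rv,vel=.1); h=move_straight(b+[0,0,-.0003],rv,vel=.05,max_force=8); print(h,get_wrist_force(),np.array(get_eef_pos())-b,get_time())
gripper_to(1.0); e=np.array(get_eef_pos()); move_straight(e-.13*tz,rv,vel=.3); print(get_time(),get_wrist_force())
for n in('side','top'):
    p,d=capture(n); np.savez(n+'12.npz',p=p,d=d)
u=u[:2];v=v[:2]
for n,bx in(('side',(190,310,190,300)),('top',(220,330,170,250))):
    c=cloud(n,np.load(n+'12.npz')['d'],*bx).reshape(-1,3); x=(c[:,:2]-RING)@u*1000;y=(c[:,:2]-RING)@v*1000;z=c[:,2]*1000
    for q in range(-50,190,10):
        m=(x>=q)&(x<q+10)&(abs(y)<45)&(z>37)&(z<60)
        if m.sum()>2: print(n,q,m.sum(),'lat',np.round(np.percentile(y[m],[5,50,95])),'z',np.round(np.percentile(z[m],[10,50,90])))
E
```

```text
True [-0.69891218  0.46874105  4.44279947] [ 5.45362835e-04 -6.03894893e-04 -3.39281862e-05] 60.4083
61.675 [ 0.8666073   0.89315443 -0.58712678]
side 20 8 lat [-4. 16. 26.] z [41. 44. 49.]
side 30 27 lat [-8.  7. 20.] z [38. 44. 47.]
side 40 9 lat [-5.  2.  6.] z [44. 46. 49.]
side 50 15 lat [-7.  0.  7.] z [42. 44. 48.]
side 60 14 lat [-7. -0.  7.] z [43. 45. 48.]
side 70 10 lat [-6. -1.  5.] z [42. 45. 48.]
side 80 12 lat [-5.  1.  8.] z [42. 45. 48.]
side 90 14 lat [-7. -1.  8.] z [42. 46. 47.]
side 100 11 lat [-7.  0.  8.] z [42. 44. 48.]
side 110 15 lat [-7.  0.  6.] z [42. 45. 49.]
side 120 15 lat [-5.  0.  7.] z [43. 45. 48.]
side 130 12 lat [-7. -2.  8.] z [41. 44. 47.]
side 140 17 lat [-7.  1.  7.] z [43. 45. 47.]
side 150 13 lat [-7.  1.  8.] z [42. 44. 46.]
side 160 14 lat [-6. -0.  6.] z [39. 43. 46.]
top -40 12 lat [-16.   2.  16.] z [42. 45. 50.]
top -30 28 lat [-21.  -1.  25.] z [43. 47. 50.]
top -20 13 lat [-28.  19.  28.] z [41. 44. 49.]
top -10 17 lat [-34.   2.  34.] z [41. 45. 52.]
top 0 16 lat [-34.  26.  36.] z [38. 46. 49.]
top 10 16 lat [-27.   1.  29.] z [44. 47. 54.]
top 20 26 lat [-21.  -2.  24.] z [41. 44. 48.]
top 30 21 lat [-14.   1.  15.] z [42. 45. 49.]
top 40 8 lat [-6. -1.  5.] z [40. 44. 47.]
top 50 12 lat [-6. -0.  5.] z [41. 44. 45.]
top 60 11 lat [-5.  2.  6.] z [40. 45. 47.]
top 70 15 lat [-8. -1.  7.] z [41. 44. 48.]
top 80 13 lat [-7. -0.  7.] z [41. 43. 50.]
top 90 11 lat [-7.  0.  6.] z [42. 43. 45.]
top 100 12 lat [-6. -1.  5.] z [41. 42. 48.]
top 110 12 lat [-5. -0.  5.] z [42. 44. 47.]
top 120 13 lat [-6. -1.  6.] z [40. 46. 47.]
top 130 11 lat [-13.  -1.   9.] z [39. 41. 46.]
top 140 13 lat [-13.   0.  10.] z [39. 43. 49.]
top 150 10 lat [-3.  1.  6.] z [40. 45. 50.]
```

The spanner lies level at 44–46 mm along its length, straight and within a few mm of where it started. The gripper is clear, so I hand in at 61.7 s.

```bash
python3 -c "
from rig import *
print(sign_off())"
```

```text
the job is handed in; nothing more can be done
None
```

Handed in at about 61.7 s: the nut was driven to its stop but slipped back when the jammed ring was freed, ending at about 2.66 rad (limit 2.6; my image error could nearly reach it), and the spanner lies level on both supports within a few mm of its start; I never touched the bowl, jar or cup, but did not re-check them.

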